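# Find the rattling tin

## Robot

A 6-joint arm with a two-finger parallel gripper is mounted at the origin on the work surface. World frame = base frame: x ahead of the robot, y to its left, z up, the work surface at z = 0. Lengths are in m, angles in rad, forces in N, time in s.
With the tool pointing down it reaches from about 0.425 to 0.95 m from the base axis. Payload 14.7 kg.
Tool frame: the origin (TCP) lies at the very end of the fingers, on their centre line; the grasp point (between the pads) lies 19 mm behind it (ctrl.grip_depth is the distance from the TCP to the grasp point, in m); y points along the fingers, z is the direction in which the jaws open and shut, and the axes are right-handed (so a half turn about y gives the same grasp; the last joint's range is limited). The gripper opens to 85 mm and grips with 20 to 120 N. Pads are 22 mm wide; open, the fingers measure 114 mm over their backs; the gripper's body (76 mm by 85 mm) begins 54 mm behind the grasp point. The pads swing forward as they close: fully open they stand 13 mm farther back than shut.
Start: joints at [-1.384, 0.48, 1.596, -0, 1.065, -0.047], TCP at [0.151, -0.632, 0.231] pointing down, gripper open.
Joint ranges: [-2.75, 2.75], [-0.82, 2.05], [0.23, 2.67], [-1.56, 4.7], [0.09, 2.69], [-2.92, 2.92]. Speed limits (rad/s): [1.89, 1.89, 2.39, 3.01, 3.01, 3.01].

## Interface

Orientations are given as a rotation vector (axis times angle).
In Python, from plant import ctrl gives the robot as it stands. The module is installed in compiled form; this text tells all that it offers.
- The arm moves only by the tool play_rows, never from a script. Its argument "commands" is a list of rows, each an object of numbers: "tx", "ty", "tz": the shift along the tool's x, y, z in mm; "ax", "ay", "az": the turn, a rotation vector about the tool's x, y, z in rad; "hand": the opening, from 0 (shut) to 1 (fully open). In form: [{"tx": .., "ty": .., "tz": .., "ax": .., "ay": .., "az": .., "hand": ..}, ...]. A call has 1 to 12 rows; each row shifts and turns the commanded pose from where the row before left it, along the tool's axes as they then stand; what a row does not reach is not made up. A row lasts 1/10 s, in which the tool goes at most 50 mm and 8.59 degrees, less where a joint would pass 70% of its speed; a pose out of reach is approached as far as the arm can. A call is refused whole if a number of a shift passes 50 or a number of a turn 0.15, either way. A call with a gripper value outside its range is refused whole. The fingers move at their own pace and stop on an object; "squeeze" is the grip in N (left out, the last holds). Time passes only in rows, so rows that do not move let the fingers close. It gives the time, the measured TCP pose, the force and the opening at its end, in the units of the state.
- ctrl.state(): the state, without advancing time (a new reading comes with each control period).
- ctrl.snapshot(name): name is "scene" or "top"; returns the picture (400x640x3 uint8, blue, green, red); there is no depth.
- ctrl.calibration(name): a dict with "intrinsics" (3x3 intrinsics, pixels), "R" (3x3) and "t" (3): a world point X has camera coordinates R X + t. Camera axes: x right, y down, z forward; pixel columns grow to the right and rows downward; lengths in m; the calibration is good to about 2 mm. A picture is of the moment at which its call begins. calibration takes no time and is no camera call.
- ctrl.close_job(): hands the job in, once; it reports no verdict.
Trained networks look in the newest picture that a camera, given by its name, has taken for a name from the list of things; names that differ only in an ending like _2 or _b are one class to them, and where a whole thing is asked for, a point or a joint stands for the part that bears it (a point fixed in the world has none). Each returns a list of dicts, best first, with "conf" (0 to 1); they miss things now and then, are a little off and sometimes report something else, mostly with a low value. They report only what shows in the picture. A call takes as long as a camera call. They do not tell look-alikes from the thing itself.
- ctrl.look_for(camera, name): "box" ([left, top, right, bottom] in pixels, round what is visible of it).
- ctrl.landmark_of(camera, name): "xy" ([column, row] in pixels: a listed point, or the origin of a listed thing).
The state is a dict: "t": time; "joint_pos": joint angles; "qvel": joint speeds; "joint_efforts": joint torques, N m; "tool_pos": TCP position; "ee_rot": TCP orientation; "force": force on the tool from outside, world axes, zero at the start; "moment": the same for the moment, N m; "finger_gap": finger opening in m.
Only numpy, scipy, OpenCV 4.12 (cv2) and the standard library are available. Lean on these libraries where they do the work, as an engineer would, in place of code of your own. Each camera call takes 0.05 s, during which the arm holds its last target.

## Task

Three identical closed tins stand on the board; shake them to find the one in which a loose steel ball rattles from end to end (the other two are packed tight). Set that tin down flat inside the wooden tray, and leave the other two standing on the board where they were; only the rattling tin may go in the tray, and the paint pots and cup on the bench stay where they are.

Things in the scene. Friction and masses are not known exactly. Their poses are not given: they have to be found in the camera images.
- tin_a_mid (a point): closed bare-metal tin, 130 long x 56 wide x 46 high, lid does not open. This point is its centre, 23 above its underside; x along its length, y across its width (grasp across this), z up through the lid. The three tins look the same and weigh 0.31 to 0.38 kg with contents; tin_a is not special.
- tin_b_mid (a point): centre of a second tin, same as tin_a in size and axes. In one of the three (any of them) a loose 0.19 kg steel ball of 36 diameter runs along the length, 43 either way of the middle, when the tin is shaken lengthwise or rocked end to end; it knocks on the ends and shifts the weight by about 0.08 N m either way. The other two have tight contents that do not move.
- tin_c_mid (a point): centre of a third tin, same as tin_a in size and axes. The tins start side by side with lengths parallel, about 105 between neighbours' centres, on a fixed plywood board 180 x 330 and 12 thick that lies on the bench, so each tin's underside is at z = 0.012.
- tray: fixed shallow open tray of pale wood, 210 (x) x 180 (y) outside, walls 8 thick, rim 22 above the bench; origin at the centre of its underside on the bench; the inner floor (194 x 164) is 8 above the bench
Not all that is in view belongs to the job. What is shaped like the part that bears tin_a_mid but orange is not meant.

How it is judged:
At the end, for the whole second after the job is handed in: The tin with the loose ball lies flat (within 8 degrees), at rest, on the tray's floor; the other two tins stand upright within 50 mm of where they started; the paint pots and the cup have not been shifted over 30 mm (((distance between ball_center and tin_a_mid below 0.06 m and (z of tin_a_mid in the frame of tray between 0.02 and 0.04 m and horizontal distance between tin_a_mid and tray below 0.09 m and angle between tin_a_mid's own z axis and vertical below 0.15 rad and linear speed of tin_a below 0.02 m/s) and (distance of tin_b_mid from where it was at the start of the episode below 0.05 m and angle between tin_b_mid's own z axis and vertical below 0.15 rad) and (distance of tin_c_mid from where it was at the start of the episode below 0.05 m and angle between tin_c_mid's own z axis and vertical below 0.15 rad)) or (distance between ball_center and tin_b_mid below 0.06 m and (z of tin_b_mid in the frame of tray between 0.02 and 0.04 m and horizontal distance between tin_b_mid and tray below 0.09 m and angle between tin_b_mid's own z axis and vertical below 0.15 rad and linear speed of tin_b below 0.02 m/s) and (distance of tin_a_mid from where it was at the start of the episode below 0.05 m and angle between tin_a_mid's own z axis and vertical below 0.15 rad) and (distance of tin_c_mid from where it was at the start of the episode below 0.05 m and angle between tin_c_mid's own z axis and vertical below 0.15 rad)) or (distance between ball_center and tin_c_mid below 0.06 m and (z of tin_c_mid in the frame of tray between 0.02 and 0.04 m and horizontal distance between tin_c_mid and tray below 0.09 m and angle between tin_c_mid's own z axis and vertical below 0.15 rad and linear speed of tin_c below 0.02 m/s) and (distance of tin_a_mid from where it was at the start of the episode below 0.05 m and angle between tin_a_mid's own z axis and vertical below 0.15 rad) and (distance of tin_b_mid from where it was at the start of the episode below 0.05 m and angle between tin_b_mid's own z axis and vertical below 0.15 rad)))); the robot touches nothing.
It fails at once if a packed tin is put on the tray ((contact force between tin_a and tray above 0.5 N and not (distance between ball_center and tin_a_mid below 0.06 m)) or (contact force between tin_b and tray above 0.5 N and not (distance between ball_center and tin_b_mid below 0.06 m)) or (contact force between tin_c and tray above 0.5 N and not (distance between ball_center and tin_c_mid below 0.06 m))).
It fails at once if a paint pot or the cup is shifted over 30 mm (distance of any of can_red, can_blue, jar from where it was at the start of the episode above 0.03 m).
It also fails if it takes over 72 s, if anything falls off the work surface, if the arm or the gripper's body presses on something with over 40 N, if the wrist force passes 120 N, or if a joint passes its speed limit or range.

## Working session

There is one attempt and no reset: what is moved stays moved. The work goes in short steps, Python scripts to look and compute and a tool call to move; the robot and the scene stay as the last step left them, time stands still between calls to the robot, and variables do not carry over. Pictures are saved under pics/ and viewed, and the job is handed in when it is done.

Besides the shell and the picture viewer there is one more tool, called after "Request:" as name(argument=value, ...) on one line, values as JSON. play_rows: Moves the arm, as the interface text tells. Its arguments: {"type":"object","properties":{"commands":{"type":"array"},"squeeze":{"type":"number"}},"required":["commands"]}

```bash
mkdir -p pics; python3 - <<'E'
from plant import ctrl
import cv2, numpy as np
for n in ("scene","top"):
    im=ctrl.snapshot(n); cv2.imwrite(f"pics/{n}0.png",im)
    c=ctrl.calibration(n); print(n,np.round(c["intrinsics"],1).tolist(),np.round(c["R"],3).tolist(),np.round(c["t"],3).tolist())
    for k in ("tin_a_mid","tray"):
        print(k,ctrl.landmark_of(n,k),ctrl.look_for(n,k))
s=ctrl.state();print(s, ctrl.grip_depth)
E
```

```text
scene [[378.3, 0.0, 318.2], [0.0, 378.3, 198.0], [0.0, 0.0, 1.0]] [[-0.535, 0.845, 0.001], [0.662, 0.419, -0.622], [-0.526, -0.332, -0.783]] [0.185, -0.318, 1.35]
tin_a_mid [{'xy': [466.0, 315.4], 'conf': 0.95}, {'xy': [393.0, 264.6], 'conf': 0.9}] [{'box': [370.2, 235.4, 418.6, 291.2], 'conf': 0.89}, {'box': [452.0, 283.9, 482.4, 343.9], 'conf': 0.59}]
tray [{'xy': [231.1, 177.9], 'conf': 0.56}] [{'box': [185.5, 147.0, 273.9, 213.3], 'conf': 0.57}]
top [[509.1, 0.0, 318.6], [0.0, 509.1, 197.0], [0.0, 0.0, 1.0]] [[-0.008, -1.0, 0.007], [-0.999, 0.008, -0.047], [0.047, -0.008, -0.999]] [0.092, 0.497, 1.63]
tin_a_mid [{'xy': [176.8, 178.6], 'conf': 0.91}, {'xy': [238.1, 186.1], 'conf': 0.68}] [{'box': [228.6, 162.8, 249.7, 207.9], 'conf': 0.81}, {'box': [163.6, 155.7, 198.2, 200.2], 'conf': 0.79}]
tray [{'xy': [408.2, 189.0], 'conf': 0.83}] [{'box': [374.8, 150.4, 441.0, 227.4], 'conf': 0.6}, {'box': [226.0, 165.0, 250.7, 205.7], 'conf': 0.25}]
{'t': 0.5, 'joint_pos': array([-1.38359358e+00,  4.80236933e-01,  1.59633586e+00,  1.38731441e-05,
        1.06510796e+00, -4.65892549e-02]), 'qvel': array([-0.00011977, -0.00046005, -0.00179946, -0.0015346 , -0.00082115,
        0.00196486]), 'joint_efforts': array([-2.33350918e-03, -9.49796820e+01, -4.30351424e+01, -1.75039759e-04,
        2.64892806e-03,  7.43446520e-06]), 'tool_pos': array([ 0.15060949, -0.63227579,  0.23125919]), 'ee_rot': array([-0.24629438,  2.09755512, -2.09736772]), 'force': array([ 0.11295176, -0.33232151, -0.34919329]), 'moment': array([ 0.04313063,  0.00300203, -0.07779359]), 'finger_gap': 0.08509669130321125} 0.0187
```

View pics/scene0.png

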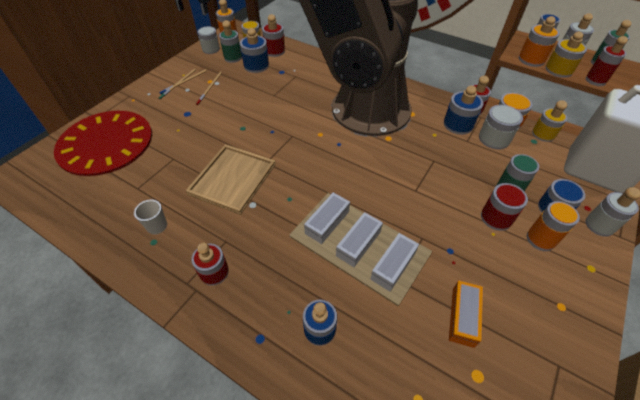

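View pics/top0.png

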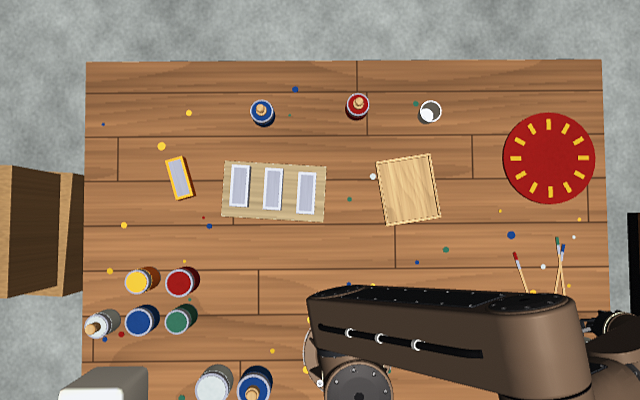

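Tins are at top-view pixels (240,186), (273,189) and (306,192). The orange look-alike is at (178,178) and the tray at (408,189). Pots stand near row 110. Next I'll measure the poses precisely.

```bash
cat > h.py <<'E'
import numpy as np, cv2
from scipy.spatial.transform import Rotation as Ro
from plant import ctrl
def unproj(n,uv,z):
    c=ctrl.calibration(n);K=np.array(c["intrinsics"]);R=np.array(c["R"]);t=np.array(c["t"])
    d=R.T@np.linalg.solve(K,np.array([uv[0],uv[1],1.])); o=-R.T@t
    return o+d*(z-o[2])/d[2]
def proj(n,X):
    c=ctrl.calibration(n);p=np.array(c["intrinsics"])@(np.array(c["R"])@np.array(X)+np.array(c["t"]));return p[:2]/p[2]
E
python3 - <<'E'
from h import *
im=cv2.imread("pics/top0.png")
hsv=cv2.cvtColor(im,cv2.COLOR_BGR2HSV)
for p in [(186,240),(189,273),(192,306),(189,253),(189,408),(178,178)]: print(p,hsv[p],im[p])
m=((hsv[...,1]<45)&(hsv[...,2]>110)).astype(np.uint8)
m[:150]=0;m[225:]=0;m[:,:150]=0;m[:,340:]=0
n,l,st,ce=cv2.connectedComponentsWithStats(m)
for i in range(1,n):
    if st[i,4]>100:
        pts=np.argwhere(l==i)[:,::-1].astype(np.float32)
        r=cv2.minAreaRect(pts); b=cv2.boxPoints(r)
        W=np.array([unproj("top",q,0.058) for q in b]);c=W.mean(0)
        e=W[1]-W[0],W[2]-W[1]; L=max(e,key=np.linalg.norm)
        print(i,st[i],ce[i].round(1),c.round(4),[round(float(np.linalg.norm(v)),4) for v in e],"yaw",round(float(np.degrees(np.arctan2(L[1],L[0]))%180),1), unproj("top",ce[i],.058).round(4))
print("tray",unproj("top",(408.2,189),0.008),[unproj("top",q,0.022).round(3) for q in [(376,161),(432,153),(440,217),(384,226)]])
print("scene tray",unproj("scene",(231,178),0.0))
print("board",[unproj("top",q,0.012).round(3) for q in [(224,160),(326,166),(322,222),(221,214)]])
for k in ((262,112),(358,105),(430,111)): print("pot",unproj("top",k,0.06).round(3))
big=cv2.resize(im[130:240,150:460],None,fx=2.5,fy=2.5,interpolation=cv2.INTER_CUBIC)
cv2.imwrite("pics/z.png",big)
E
```

```text
(186, 240) [114  25 207] [207 191 187]
(189, 273) [116  25 208] [208 191 188]
(192, 306) [116  25 207] [207 190 187]
(189, 253) [ 19  82 199] [135 176 199]
(189, 408) [ 18 104 227] [134 191 227]
(178, 178) [116  25 206] [206 189 186]
2 [168 160  21  36 402] [178.2 177.5] [0.5603 0.5273 0.058 ] [0.0382, 0.1112] yaw 16.1 [0.5604 0.5283 0.058 ]
3 [229 164  22  44 789] [239.  185.4] [0.5338 0.3379 0.058 ] [0.1331, 0.0592] yaw 175.6 [0.5341 0.3379 0.058 ]
4 [262 167  22  44 783] [272.5 188.5] [0.5234 0.2326 0.058 ] [0.1329, 0.0593] yaw 176.3 [0.5235 0.2332 0.058 ]
6 [296 172  21  43 783] [305.9 192.7] [0.5097 0.1289 0.058 ] [0.1328, 0.0579] yaw 176.3 [0.5095 0.1288 0.058 ]
tray [ 0.52174508 -0.20168897  0.008     ] [array([ 0.612, -0.097,  0.022]), array([ 0.636, -0.278,  0.022]), array([ 0.43 , -0.3  ,  0.022]), array([ 0.403, -0.12 ,  0.022])]
scene tray [ 0.51846766 -0.2035641   0.        ]
board [array([0.62 , 0.393, 0.012]), array([0.598, 0.064, 0.012]), array([0.417, 0.078, 0.012]), array([0.446, 0.403, 0.012])]
pot [0.765 0.265 0.06 ]
pot [ 0.785 -0.038  0.06 ]
pot [ 0.765 -0.265  0.06 ]
```

View pics/z.png

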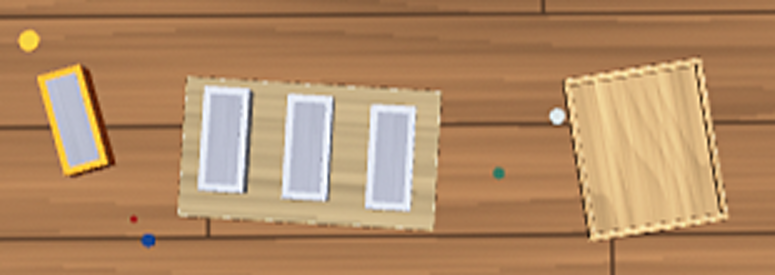

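```bash
cat >> h.py <<'E'
def down(yaw, tilt=0.):
    # tool y down, tool z along (−sin yaw, cos yaw) world; tilt about tool z
    zt=np.array([-np.sin(yaw),np.cos(yaw),0.]); yt=np.array([0,0,-1.]); xt=np.cross(yt,zt)
    return Ro.from_matrix(np.c_[xt,yt,zt])*Ro.from_rotvec([0,0,tilt])
def plan(p1,R1,n,p0=None,R0=None,show=True):
    s=ctrl.state()
    if p0 is None:p0=s["tool_pos"]
    if R0 is None:R0=Ro.from_rotvec(s["ee_rot"])
    w=(R0.inv()*R1).as_rotvec(); dw=w/n
    p=np.array(p0,float);R=R0;rows=[]
    for i in range(n):
        d=R.inv().apply((np.array(p1)-p)/(n-i))
        r=[float(v) for v in np.r_[np.round(d*1000),np.round(dw,3)]];rows.append(r)
        p=p+R.apply(np.array(r[:3])/1000);R=R*Ro.from_rotvec(r[3:])
    if show:
        for r in rows: print(r)
        print("end",p.round(4),"ang err",(R.inv()*R1).magnitude().round(3))
    return p,R
def st():
    s=ctrl.state();R=Ro.from_rotvec(s["ee_rot"]).as_matrix()
    print("t",round(s["t"],2),"p",s["tool_pos"].round(4),"z",R[:,2].round(3),"y",R[:,1].round(3),"F",s["force"].round(2),"M",s["moment"].round(3),"gap",round(s["finger_gap"],4),"q",s["joint_pos"].round(2))
    # moment about tool axes
    print("Mtool",(R.T@s["moment"]).round(3))
E
python3 - <<'E'
from h import *
st()
R1=down(np.radians(-4))
p,R=plan([.40,-.42,.231],down(-.75),9)
p,R=plan([.51,.129,.15],down(np.radians(-4)),12,p,R)
E
```

```text
t 0.5 p [ 0.1506 -0.6323  0.2313] z [ 0.232 -0.973 -0.   ] y [-0.  0. -1.] F [ 0.11 -0.33 -0.35] M [ 0.043  0.003 -0.078] gap 0.0851 q [-1.38  0.48  1.6   0.    1.07 -0.05]
Mtool [-0.043  0.078  0.007]
[-32.0, 0.0, -17.0, 0.0, -0.24, -0.0]
[-35.0, 0.0, -8.0, 0.0, -0.24, -0.0]
[-36.0, 0.0, 0.0, 0.0, -0.24, -0.0]
[-35.0, 0.0, 9.0, 0.0, -0.24, -0.0]
[-32.0, 0.0, 17.0, 0.0, -0.24, -0.0]
[-27.0, 0.0, 25.0, 0.0, -0.24, -0.0]
[-21.0, 0.0, 30.0, 0.0, -0.24, -0.0]
[-13.0, 0.0, 34.0, 0.0, -0.24, -0.0]
[-4.0, 0.0, 37.0, 0.0, -0.24, -0.0]Traceback (most recent call last):
  File "<stdin>", line 4, in <module>
  File "h.py", line 26, in plan
    print("end",p.round(4),"ang err",(R.inv()*R1).magnitude().round(3))
                                     ^^^^^^^^^^^^^^^^^^^^^^^^^^^^^^
AttributeError: 'float' object has no attribute 'round'
```

```bash
sed -i 's/(R.inv()\*R1).magnitude().round(3)/round(float((R.inv()*R1).magnitude()),3)/' h.py; python3 - <<'E'
from h import *
p,R=plan([.40,-.42,.231],down(np.radians(185)),9)
p,R=plan([.51,.129,.15],down(np.radians(176)),15,p,R)
E
```

```text
[-32.0, 0.0, -17.0, 0.0, 0.016, -0.0]
[-32.0, 0.0, -17.0, 0.0, 0.016, -0.0]
[-32.0, 0.0, -17.0, 0.0, 0.016, -0.0]
[-32.0, 0.0, -18.0, 0.0, 0.016, -0.0]
[-31.0, 0.0, -19.0, 0.0, 0.016, -0.0]
[-31.0, 0.0, -19.0, 0.0, 0.016, -0.0]
[-31.0, 0.0, -20.0, 0.0, 0.016, -0.0]
[-30.0, 0.0, -20.0, 0.0, 0.016, -0.0]
[-30.0, 0.0, -20.0, 0.0, 0.016, -0.0]
end [ 0.3995 -0.42    0.2313] ang err 0.003
[-11.0, 5.0, -36.0, 0.0, 0.011, 0.0]
[-10.0, 5.0, -36.0, 0.0, 0.011, 0.0]
[-10.0, 5.0, -36.0, 0.0, 0.011, 0.0]
[-9.0, 6.0, -36.0, 0.0, 0.011, 0.0]
[-9.0, 5.0, -36.0, 0.0, 0.011, 0.0]
[-9.0, 6.0, -36.0, 0.0, 0.011, 0.0]
[-8.0, 5.0, -36.0, 0.0, 0.011, 0.0]
[-8.0, 6.0, -37.0, 0.0, 0.011, 0.0]
[-7.0, 5.0, -37.0, 0.0, 0.011, 0.0]
[-7.0, 6.0, -37.0, 0.0, 0.011, 0.0]
[-7.0, 5.0, -37.0, 0.0, 0.011, 0.0]
[-6.0, 6.0, -37.0, 0.0, 0.011, 0.0]
[-6.0, 5.0, -37.0, 0.0, 0.011, 0.0]
[-5.0, 6.0, -36.0, 0.0, 0.011, 0.0]
[-5.0, 5.0, -37.0, 0.0, 0.011, 0.0]
end [0.5096 0.1291 0.1503] ang err 0.005
```

Request:
play_rows(commands=[{"tx": -32, "tz": -17, "ay": 0.016, "hand": 1}, {"tx": -32, "tz": -17, "ay": 0.016, "hand": 1}, {"tx": -32, "tz": -17, "ay": 0.016, "hand": 1}, {"tx": -32, "tz": -18, "ay": 0.016, "hand": 1}, {"tx": -31, "tz": -19, "ay": 0.016, "hand": 1}, {"tx": -31, "tz": -19, "ay": 0.016, "hand": 1}, {"tx": -31, "tz": -20, "ay": 0.016, "hand": 1}, {"tx": -30, "tz": -20, "ay": 0.016, "hand": 1}, {"tx": -30, "tz": -20, "ay": 0.016, "hand": 1}])

```text
schema error: expected keys tx, ty, tz, ax, ay, az, hand
```

Request:
play_rows(commands=[{"tx": -10, "ty": 5, "tz": -36, "ay": 0.011, "hand": 1}, {"tx": -10, "ty": 5, "tz": -36, "ay": 0.011, "hand": 1}, {"tx": -10, "ty": 5, "tz": -36, "ay": 0.011, "hand": 1}, {"tx": -9, "ty": 5, "tz": -36, "ay": 0.011, "hand": 1}, {"tx": -9, "ty": 5, "tz": -36, "ay": 0.011, "hand": 1}, {"tx": -9, "ty": 5, "tz": -36, "ay": 0.011, "hand": 1}, {"tx": -8, "ty": 5, "tz": -36, "ay": 0.011, "hand": 1}, {"tx": -8, "ty": 5, "tz": -36, "ay": 0.011, "hand": 1}, {"tx": -8, "ty": 5, "tz": -36, "ay": 0.011, "hand": 1}, {"tx": -7, "ty": 5, "tz": -36, "ay": 0.011, "hand": 1}, {"tx": -7, "ty": 5, "tz": -36, "ay": 0.011, "hand": 1}, {"tx": -6, "ty": 5, "tz": -36, "ay": 0.011, "hand": 1}])

```text
schema error: expected keys tx, ty, tz, ax, ay, az, hand
```

```bash
python3 - <<'E'
from h import *
st()
p,R=plan([.51,.129,.10],down(np.radians(176)),8)
p,R=plan([.51,.129,.022],down(np.radians(176)),4,p,R)
E
```

```text
t 0.5 p [ 0.1506 -0.6323  0.2313] z [ 0.232 -0.973 -0.   ] y [-0.  0. -1.] F [ 0.11 -0.33 -0.35] M [ 0.043  0.003 -0.078] gap 0.0851 q [-1.38  0.48  1.6   0.    1.07 -0.05]
Mtool [-0.043  0.078  0.007]
[-66.0, 16.0, -82.0, 0.0, 0.038, -0.0]
[-63.0, 16.0, -85.0, 0.0, 0.038, -0.0]
[-59.0, 17.0, -87.0, 0.0, 0.038, -0.0]
[-56.0, 16.0, -89.0, 0.0, 0.038, -0.0]
[-52.0, 17.0, -91.0, 0.0, 0.038, -0.0]
[-49.0, 16.0, -93.0, 0.0, 0.038, -0.0]
[-46.0, 17.0, -95.0, 0.0, 0.038, -0.0]
[-42.0, 16.0, -96.0, 0.0, 0.038, -0.0]
end [0.5104 0.1285 0.1003] ang err 0.0
[0.0, 20.0, -0.0, 0.0, -0.0, 0.0]
[0.0, 19.0, -0.0, 0.0, -0.0, 0.0]
[0.0, 20.0, -0.0, 0.0, -0.0, 0.0]
[0.0, 19.0, -0.0, 0.0, -0.0, 0.0]
end [0.5104 0.1285 0.0223] ang err 0.0
```

All keys are required, so I'm resending with the full set.

Request:
play_rows(commands=[{"tx": -32, "ty": 0, "tz": -17, "ax": 0, "ay": 0.016, "az": 0, "hand": 1}, {"tx": -32, "ty": 0, "tz": -17, "ax": 0, "ay": 0.016, "az": 0, "hand": 1}, {"tx": -32, "ty": 0, "tz": -17, "ax": 0, "ay": 0.016, "az": 0, "hand": 1}, {"tx": -32, "ty": 0, "tz": -18, "ax": 0, "ay": 0.016, "az": 0, "hand": 1}, {"tx": -31, "ty": 0, "tz": -19, "ax": 0, "ay": 0.016, "az": 0, "hand": 1}, {"tx": -31, "ty": 0, "tz": -19, "ax": 0, "ay": 0.016, "az": 0, "hand": 1}, {"tx": -31, "ty": 0, "tz": -20, "ax": 0, "ay": 0.016, "az": 0, "hand": 1}, {"tx": -30, "ty": 0, "tz": -20, "ax": 0, "ay": 0.016, "az": 0, "hand": 1}, {"tx": -30, "ty": 0, "tz": -20, "ax": 0, "ay": 0.016, "az": 0, "hand": 1}])

```text
t: 1.4
tool_pos: [0.4005, -0.419, 0.2314]
ee_rot: [-0.097, 2.175, -2.176]
force: [1.0, -0.2, 0.6]
finger_gap: 0.0855
```

Request:
play_rows(commands=[{"tx": -10, "ty": 5, "tz": -36, "ax": 0, "ay": 0.011, "az": 0, "hand": 1}, {"tx": -10, "ty": 5, "tz": -36, "ax": 0, "ay": 0.011, "az": 0, "hand": 1}, {"tx": -10, "ty": 5, "tz": -36, "ax": 0, "ay": 0.011, "az": 0, "hand": 1}, {"tx": -9, "ty": 5, "tz": -36, "ax": 0, "ay": 0.011, "az": 0, "hand": 1}, {"tx": -9, "ty": 5, "tz": -36, "ax": 0, "ay": 0.011, "az": 0, "hand": 1}, {"tx": -9, "ty": 5, "tz": -36, "ax": 0, "ay": 0.011, "az": 0, "hand": 1}, {"tx": -8, "ty": 5, "tz": -36, "ax": 0, "ay": 0.011, "az": 0, "hand": 1}, {"tx": -8, "ty": 5, "tz": -36, "ax": 0, "ay": 0.011, "az": 0, "hand": 1}, {"tx": -8, "ty": 5, "tz": -36, "ax": 0, "ay": 0.011, "az": 0, "hand": 1}, {"tx": -7, "ty": 5, "tz": -36, "ax": 0, "ay": 0.011, "az": 0, "hand": 1}, {"tx": -7, "ty": 5, "tz": -36, "ax": 0, "ay": 0.011, "az": 0, "hand": 1}, {"tx": -6, "ty": 5, "tz": -36, "ax": 0, "ay": 0.011, "az": 0, "hand": 1}])

```text
t: 2.6
tool_pos: [0.4881, 0.0165, 0.1713]
ee_rot: [-0.048, -2.2, 2.2]
force: [1.7, -1.0, 0.1]
finger_gap: 0.0855
```

```bash
python3 - <<'E'
from h import *
st()
p,R=plan([.51,.129,.10],down(np.radians(176)),7)
p,R=plan([.51,.129,.022],down(np.radians(176)),4,p,R)
E
```

```text
t 2.6 p [0.4881 0.0165 0.1713] z [-0.043 -0.999  0.   ] y [ 0.001 -0.    -1.   ] F [ 1.72 -1.02  0.11] M [0.012 0.001 0.031] gap 0.0855 q [-0.03  0.34  2.02 -0.    0.78  1.59]
Mtool [-0.012 -0.031 -0.002]
[-2.0, 10.0, -16.0, 0.0, 0.004, -0.0]
[-2.0, 10.0, -16.0, 0.0, 0.004, -0.0]
[-2.0, 10.0, -16.0, 0.0, 0.004, -0.0]
[-3.0, 10.0, -16.0, 0.0, 0.004, -0.0]
[-2.0, 10.0, -17.0, 0.0, 0.004, -0.0]
[-2.0, 11.0, -16.0, 0.0, 0.004, -0.0]
[-3.0, 10.0, -17.0, 0.0, 0.004, -0.0]
end [0.5104 0.1294 0.1003] ang err 0.001
[0.0, 20.0, 0.0, 0.0, -0.0, -0.0]
[0.0, 19.0, 0.0, 0.0, -0.0, -0.0]
[0.0, 20.0, 0.0, 0.0, -0.0, -0.0]
[0.0, 19.0, 0.0, 0.0, -0.0, -0.0]
end [0.5104 0.1294 0.0223] ang err 0.001
```

Request:
play_rows(commands=[{"tx": -2, "ty": 10, "tz": -16, "ax": 0, "ay": 0.004, "az": 0, "hand": 1}, {"tx": -2, "ty": 10, "tz": -16, "ax": 0, "ay": 0.004, "az": 0, "hand": 1}, {"tx": -2, "ty": 10, "tz": -16, "ax": 0, "ay": 0.004, "az": 0, "hand": 1}, {"tx": -3, "ty": 10, "tz": -16, "ax": 0, "ay": 0.004, "az": 0, "hand": 1}, {"tx": -2, "ty": 10, "tz": -17, "ax": 0, "ay": 0.004, "az": 0, "hand": 1}, {"tx": -2, "ty": 11, "tz": -16, "ax": 0, "ay": 0.004, "az": 0, "hand": 1}, {"tx": -3, "ty": 10, "tz": -17, "ax": 0, "ay": 0.004, "az": 0, "hand": 1}, {"tx": 0, "ty": 0, "tz": 0, "ax": 0, "ay": 0, "az": 0, "hand": 1}])

```text
t: 3.4
tool_pos: [0.5099, 0.1293, 0.0994]
ee_rot: [-0.074, -2.186, 2.186]
force: [-0.1, -0.5, -0.1]
finger_gap: 0.0855
```

```bash
python3 - <<'E'
from h import *
st()
p,R=plan([.51,.129,.022],down(np.radians(176)),5)
E
```

```text
t 3.4 p [0.5099 0.1293 0.0994] z [-0.069 -0.998  0.   ] y [-0.001  0.    -1.   ] F [-0.06 -0.5  -0.12] M [-0.026 -0.008  0.01 ] gap 0.0855 q [0.19 0.49 2.   0.   0.65 1.83]
Mtool [ 0.025 -0.01   0.009]
[-0.0, 15.0, 0.0, -0.0, 0.0, 0.0]
[-0.0, 16.0, 0.0, -0.0, 0.0, 0.0]
[-0.0, 15.0, 0.0, -0.0, 0.0, 0.0]
[-0.0, 16.0, 0.0, -0.0, 0.0, 0.0]
[-0.0, 15.0, 0.0, -0.0, 0.0, 0.0]
end [0.5098 0.1293 0.0224] ang err 0.001
```

Request:
play_rows(commands=[{"tx": 0, "ty": 16, "tz": 0, "ax": 0, "ay": 0, "az": 0, "hand": 1}, {"tx": 0, "ty": 16, "tz": 0, "ax": 0, "ay": 0, "az": 0, "hand": 1}, {"tx": 0, "ty": 15, "tz": 0, "ax": 0, "ay": 0, "az": 0, "hand": 1}, {"tx": 0, "ty": 15, "tz": 0, "ax": 0, "ay": 0, "az": 0, "hand": 1}, {"tx": 0, "ty": 15, "tz": 0, "ax": 0, "ay": 0, "az": 0, "hand": 1}, {"tx": 0, "ty": 0, "tz": 0, "ax": 0, "ay": 0, "az": 0, "hand": 0.4}, {"tx": 0, "ty": 0, "tz": 0, "ax": 0, "ay": 0, "az": 0, "hand": 0.4}, {"tx": 0, "ty": 0, "tz": 0, "ax": 0, "ay": 0, "az": 0, "hand": 0.4}, {"tx": 0, "ty": 0, "tz": 0, "ax": 0, "ay": 0, "az": 0, "hand": 0.4}, {"tx": 0, "ty": 0, "tz": 0, "ax": 0, "ay": 0, "az": 0, "hand": 0.4}, {"tx": 0, "ty": 0, "tz": 0, "ax": 0, "ay": 0, "az": 0, "hand": 0.4}], squeeze=70)

```text
t: 4.5
tool_pos: [0.5103, 0.1278, 0.0242]
ee_rot: [-0.078, -2.186, 2.186]
force: [-1.3, -2.5, 8.7]
finger_gap: 0.0553
```

```bash
python3 -c "
from h import *
st()"
```

```text
t 4.5 p [0.5103 0.1278 0.0242] z [-0.07  -0.998 -0.   ] y [ 0.001  0.    -1.   ] F [-1.32 -2.46  8.68] M [-0.492  0.332 -0.051] gap 0.0553 q [ 0.19  0.62  2.04 -0.    0.49  1.83]
Mtool [ 0.514  0.051 -0.296]
```

Request:
play_rows(commands=[{"tx": 0, "ty": -10, "tz": 0, "ax": 0, "ay": 0, "az": 0, "hand": 0.4}, {"tx": 0, "ty": -20, "tz": 0, "ax": 0, "ay": 0, "az": 0, "hand": 0.4}, {"tx": 0, "ty": -25, "tz": 0, "ax": 0, "ay": 0, "az": 0, "hand": 0.4}, {"tx": 0, "ty": -10, "tz": 0, "ax": 0, "ay": 0, "az": 0, "hand": 0.4}, {"tx": 0, "ty": 0, "tz": 0, "ax": 0, "ay": 0, "az": 0.1, "hand": 0.4}, {"tx": 0, "ty": 0, "tz": 0, "ax": 0, "ay": 0, "az": 0.1, "hand": 0.4}, {"tx": 0, "ty": 0, "tz": 0, "ax": 0, "ay": 0, "az": 0.1, "hand": 0.4}, {"tx": 0, "ty": 0, "tz": 0, "ax": 0, "ay": 0, "az": 0, "hand": 0.4}, {"tx": 0, "ty": 0, "tz": 0, "ax": 0, "ay": 0, "az": 0, "hand": 0.4}, {"tx": 0, "ty": 0, "tz": 0, "ax": 0, "ay": 0, "az": 0, "hand": 0.4}, {"tx": 0, "ty": 0, "tz": 0, "ax": 0, "ay": 0, "az": 0, "hand": 0.4}])

```text
t: 5.6
tool_pos: [0.5121, 0.1238, 0.0882]
ee_rot: [0.358, 2.09, -2.133]
force: [0.9, -0.5, -3.7]
finger_gap: 0.0549
```

```bash
python3 -c "
from h import *
st()"
```

```text
t 5.6 p [0.5121 0.1238 0.0882] z [-0.075 -0.997  0.01 ] y [ 0.259 -0.029 -0.965] F [ 0.92 -0.54 -3.74] M [ 0.049  0.171 -0.008] gap 0.0549 q [ 0.24  0.45  2.21 -0.37  0.25  2.24]
Mtool [-0.033  0.015 -0.174]
```

Request:
play_rows(commands=[{"tx": 0, "ty": 0, "tz": 0, "ax": 0, "ay": 0, "az": -0.12, "hand": 0.4}, {"tx": 0, "ty": 0, "tz": 0, "ax": 0, "ay": 0, "az": -0.12, "hand": 0.4}, {"tx": 0, "ty": 0, "tz": 0, "ax": 0, "ay": 0, "az": -0.12, "hand": 0.4}, {"tx": 0, "ty": 0, "tz": 0, "ax": 0, "ay": 0, "az": -0.12, "hand": 0.4}, {"tx": 0, "ty": 0, "tz": 0, "ax": 0, "ay": 0, "az": -0.12, "hand": 0.4}, {"tx": 0, "ty": 0, "tz": 0, "ax": 0, "ay": 0, "az": 0, "hand": 0.4}, {"tx": 0, "ty": 0, "tz": 0, "ax": 0, "ay": 0, "az": 0, "hand": 0.4}, {"tx": 0, "ty": 0, "tz": 0, "ax": 0, "ay": 0, "az": 0, "hand": 0.4}, {"tx": 0, "ty": 0, "tz": 0, "ax": 0, "ay": 0, "az": 0, "hand": 0.4}, {"tx": 0, "ty": 0, "tz": 0, "ax": 0, "ay": 0, "az": 0, "hand": 0.4}])

```text
t: 6.6
tool_pos: [0.5115, 0.1213, 0.0881]
ee_rot: [0.231, -2.016, 2.029]
force: [-0.4, 0.3, -2.5]
finger_gap: 0.0547
```

```bash
python3 -c "
from h import *
st()"
```

```text
t 6.6 p [0.5115 0.1213 0.0881] z [-0.077 -0.997  0.018] y [-0.301  0.006 -0.954] F [-0.4   0.33 -2.5 ] M [ 0.048 -0.412  0.027] gap 0.0547 q [0.14 0.65 1.76 0.06 1.04 1.76]
Mtool [-0.07  -0.043  0.408]
```

```bash
cat >> h.py <<'E'
def meas(n=5):
    M=[];F=[]
    for i in range(n):
        ctrl.snapshot("top"); s=ctrl.state(); R=Ro.from_rotvec(s["ee_rot"]).as_matrix()
        M.append(R.T@s["moment"]);F.append(s["force"])
    M=np.array(M);F=np.array(F)
    print("t",round(s["t"],2),"tilt",round(float(np.arctan2(R[0,1],-R[2,1])),3),"Mz",M[:,2].mean().round(3),"+-",M[:,2].std().round(3),"Mt",M.mean(0).round(3),"F",F.mean(0).round(2),F.std(0).round(2),"p",s["tool_pos"].round(4),"gap",round(s["finger_gap"],4))
E
python3 -c "
from h import *
meas()"
```

```text
t 6.85 tilt -0.306 Mz 0.384 +- 0.028 Mt [-0.024 -0.026  0.384] F [ 0.35  0.05 -3.48] [0.41 0.61 0.5 ] p [0.5118 0.1211 0.0878] gap 0.0549
```

Request:
play_rows(commands=[{"tx": 0, "ty": 0, "tz": 0, "ax": 0, "ay": 0, "az": 0.12, "hand": 0.4}, {"tx": 0, "ty": 0, "tz": 0, "ax": 0, "ay": 0, "az": 0.12, "hand": 0.4}, {"tx": 0, "ty": 0, "tz": 0, "ax": 0, "ay": 0, "az": 0.12, "hand": 0.4}, {"tx": 0, "ty": 0, "tz": 0, "ax": 0, "ay": 0, "az": 0.05, "hand": 0.4}, {"tx": 0, "ty": 0, "tz": 0, "ax": 0, "ay": 0, "az": 0, "hand": 0.4}, {"tx": 0, "ty": 0, "tz": 0, "ax": 0, "ay": 0, "az": 0, "hand": 0.4}, {"tx": 0, "ty": 0, "tz": 0, "ax": 0, "ay": 0, "az": 0, "hand": 0.4}, {"tx": 0, "ty": 0, "tz": 0, "ax": 0, "ay": 0, "az": 0, "hand": 0.4}, {"tx": 0, "ty": 0, "tz": 0, "ax": 0, "ay": 0, "az": 0, "hand": 0.4}, {"tx": 0, "ty": 0, "tz": 0, "ax": 0, "ay": 0, "az": 0, "hand": 0.4}])

```text
t: 7.85
tool_pos: [0.5121, 0.1209, 0.0874]
ee_rot: [0.198, 2.18, -2.229]
force: [0.2, -0.2, -3.5]
finger_gap: 0.0551
```

```bash
python3 -c "
from h import *
meas()"
```

```text
t 8.1 tilt 0.102 Mz -0.112 +- 0.033 Mt [ 0.007 -0.014 -0.112] F [ 0.03  0.25 -3.27] [0.23 0.33 0.22] p [0.5119 0.121  0.0876] gap 0.055
```

Request:
play_rows(commands=[{"tx": 0, "ty": 0, "tz": 0, "ax": 0, "ay": 0, "az": -0.1, "hand": 0.4}, {"tx": 0, "ty": 0, "tz": 0, "ax": 0, "ay": 0, "az": -0.04, "hand": 0.4}, {"tx": 0, "ty": 0, "tz": 0, "ax": 0, "ay": 0, "az": 0, "hand": 0.4}, {"tx": 0, "ty": 0, "tz": 0, "ax": 0, "ay": 0, "az": 0, "hand": 0.4}, {"tx": 0, "ty": 0, "tz": 0, "ax": 0, "ay": 0, "az": 0, "hand": 0.4}, {"tx": 0, "ty": 0, "tz": 0, "ax": 0, "ay": 0, "az": 0, "hand": 0.4}, {"tx": 0, "ty": 0, "tz": 0, "ax": 0, "ay": 0, "az": 0, "hand": 0.4}, {"tx": 0, "ty": 0, "tz": 0, "ax": 0, "ay": 0, "az": 0, "hand": 0.4}])

```text
t: 8.9
tool_pos: [0.5117, 0.1211, 0.0877]
ee_rot: [-0.044, -2.146, 2.182]
force: [0.0, 0.3, -3.4]
finger_gap: 0.0548
```

```bash
python3 -c "
from h import *
meas();st()"
```

```text
t 9.15 tilt -0.038 Mz 0.068 +- 0.032 Mt [-0.047  0.023  0.068] F [ 0.02  0.58 -3.37] [0.68 0.33 0.35] p [0.5119 0.121  0.0876] gap 0.055
t 9.15 p [0.5119 0.121  0.0876] z [-0.078 -0.997  0.018] y [-0.038 -0.015 -0.999] F [-0.89  0.39 -3.75] M [ 0.046 -0.104 -0.002] gap 0.055 q [ 0.18  0.52  1.97 -0.01  0.68  1.84]
Mtool [-0.054  0.002  0.1  ]
```

Request:
play_rows(commands=[{"tx": 0, "ty": 0, "tz": 0, "ax": 0, "ay": 0, "az": 0.12, "hand": 0.4}, {"tx": 0, "ty": 0, "tz": 0, "ax": 0, "ay": 0, "az": 0.12, "hand": 0.4}, {"tx": 0, "ty": 0, "tz": 0, "ax": 0, "ay": 0, "az": 0.07, "hand": 0.4}, {"tx": 0, "ty": 0, "tz": 0, "ax": 0, "ay": 0, "az": 0, "hand": 0.4}, {"tx": 0, "ty": 0, "tz": 0, "ax": 0, "ay": 0, "az": 0, "hand": 0.4}, {"tx": 0, "ty": 0, "tz": 0, "ax": 0, "ay": 0, "az": 0, "hand": 0.4}, {"tx": 0, "ty": 0, "tz": 0, "ax": 0, "ay": 0, "az": 0, "hand": 0.4}, {"tx": 0, "ty": 0, "tz": 0, "ax": 0, "ay": 0, "az": 0, "hand": 0.4}, {"tx": 0, "ty": 0, "tz": 0, "ax": 0, "ay": 0, "az": 0, "hand": 0.4}])

```text
t: 10.05
tool_pos: [0.5123, 0.1207, 0.0875]
ee_rot: [0.367, 2.077, -2.139]
force: [0.2, -0.3, -3.8]
finger_gap: 0.055
```

```bash
python3 -c "
from h import *
meas(6);st()"
```

```text
t 10.35 tilt 0.269 Mz -0.276 +- 0.02 Mt [-0.03   0.006 -0.276] F [ 0.22  0.31 -3.33] [0.43 0.6  0.35] p [0.5119 0.1208 0.0876] gap 0.0551
t 10.35 p [0.5119 0.1208 0.0876] z [-0.078 -0.997  0.019] y [ 0.266 -0.039 -0.963] F [ 0.47  1.34 -3.39] M [0.051 0.233 0.02 ] gap 0.0551 q [ 0.25  0.45  2.22 -0.43  0.25  2.3 ]
Mtool [-0.039 -0.015 -0.236]
```

Request:
play_rows(commands=[{"tx": 0, "ty": 0, "tz": 0, "ax": 0, "ay": 0, "az": -0.12, "hand": 0.4}, {"tx": 0, "ty": 0, "tz": 0, "ax": 0, "ay": 0, "az": -0.1, "hand": 0.4}, {"tx": 0, "ty": 0, "tz": 0, "ax": 0, "ay": 0, "az": -0.09, "hand": 0.4}, {"tx": 0, "ty": 0, "tz": 0, "ax": 0, "ay": 0, "az": 0, "hand": 0.4}, {"tx": 0, "ty": 0, "tz": 0, "ax": 0, "ay": 0, "az": 0, "hand": 0.4}, {"tx": 0, "ty": 0, "tz": 0, "ax": 0, "ay": 0, "az": 0, "hand": 0.4}])

```text
t: 10.95
tool_pos: [0.5117, 0.1169, 0.0867]
ee_rot: [-0.089, -2.147, 2.211]
force: [-0.1, 0.6, -2.8]
finger_gap: 0.055
```

```bash
python3 -c "
from h import *
meas(6);st()"
```

```text
t 11.25 tilt -0.001 Mz -0.014 +- 0.037 Mt [-0.017  0.012 -0.014] F [ 0.02  0.09 -3.59] [0.38 0.5  0.22] p [0.5126 0.1172 0.0872] gap 0.055
t 11.25 p [0.5126 0.1172 0.0872] z [-0.082 -0.996  0.029] y [-0.001 -0.029 -1.   ] F [ 0.23  0.5  -3.65] M [ 0.036 -0.034  0.02 ] gap 0.055 q [ 0.19  0.51  2.   -0.05  0.64  1.88]
Mtool [-0.038 -0.02   0.032]
```

The data is linear in tilt with no ±0.08 N m step, so this tin looks packed. I'll put it back, then test the middle tin.

```bash
python3 - <<'E'
from h import *
p,R=plan([.5103,.128,.05],down(np.radians(176)),3)
p,R=plan([.5103,.128,.0245],down(np.radians(176)),2,p,R)
E
```

```text
[1.0, 12.0, -4.0, -0.01, -0.004, -0.0]
[1.0, 12.0, -4.0, -0.01, -0.004, -0.0]
[1.0, 13.0, -3.0, -0.01, -0.004, -0.0]
end [0.5104 0.1277 0.05  ] ang err 0.002
[0.0, 13.0, -0.0, 0.001, 0.0, -0.0]
[0.0, 12.0, -0.0, 0.001, 0.0, -0.0]
end [0.5104 0.1277 0.025 ] ang err 0.001
```

Request:
play_rows(commands=[{"tx": 1, "ty": 12, "tz": -4, "ax": -0.01, "ay": -0.004, "az": 0, "hand": 0.4}, {"tx": 1, "ty": 12, "tz": -4, "ax": -0.01, "ay": -0.004, "az": 0, "hand": 0.4}, {"tx": 1, "ty": 13, "tz": -3, "ax": -0.01, "ay": -0.004, "az": 0, "hand": 0.4}, {"tx": 0, "ty": 13, "tz": 0, "ax": 0, "ay": 0, "az": 0, "hand": 0.4}, {"tx": 0, "ty": 12, "tz": 0, "ax": 0, "ay": 0, "az": 0, "hand": 0.4}, {"tx": 0, "ty": 0, "tz": 0, "ax": 0, "ay": 0, "az": 0, "hand": 0.4}, {"tx": 0, "ty": 0, "tz": 0, "ax": 0, "ay": 0, "az": 0, "hand": 0.4}])

```text
t: 11.95
tool_pos: [0.5106, 0.1276, 0.0244]
ee_rot: [-0.077, -2.187, 2.185]
force: [0.1, 0.4, -2.7]
finger_gap: 0.0549
```

```bash
python3 -c "
from h import *
st()"
```

```text
t 11.95 p [0.5106 0.1276 0.0244] z [-0.07  -0.998 -0.001] y [ 0.     0.001 -1.   ] F [ 0.11  0.38 -2.68] M [-0.042  0.095 -0.   ] gap 0.0549 q [0.19 0.62 2.04 0.   0.49 1.83]
Mtool [ 0.048  0.    -0.092]
```

Request:
play_rows(commands=[{"tx": 0, "ty": 1, "tz": 0, "ax": 0, "ay": 0, "az": 0, "hand": 0.4}, {"tx": 0, "ty": 0, "tz": 0, "ax": 0, "ay": 0, "az": 0, "hand": 1}, {"tx": 0, "ty": 0, "tz": 0, "ax": 0, "ay": 0, "az": 0, "hand": 1}, {"tx": 0, "ty": 0, "tz": 0, "ax": 0, "ay": 0, "az": 0, "hand": 1}, {"tx": 0, "ty": 0, "tz": 0, "ax": 0, "ay": 0, "az": 0, "hand": 1}, {"tx": 0, "ty": -25, "tz": 0, "ax": 0, "ay": 0, "az": 0, "hand": 1}, {"tx": 0, "ty": -30, "tz": 0, "ax": 0, "ay": 0, "az": 0, "hand": 1}, {"tx": 0, "ty": -25, "tz": 0, "ax": 0, "ay": 0, "az": 0, "hand": 1}])

```text
t: 12.75
tool_pos: [0.5107, 0.1276, 0.1051]
ee_rot: [-0.077, -2.188, 2.185]
force: [-0.3, 0.1, 0.0]
finger_gap: 0.0856
```

```bash
python3 - <<'E'
from h import *
st(); im=ctrl.snapshot("top"); cv2.imwrite("pics/t1.png",im)
p,R=plan([.5235,.2326,.1],down(np.radians(176.3)),5)
p,R=plan([.5235,.2326,.027],down(np.radians(176.3)),4,p,R)
E
```

```text
t 12.75 p [0.5107 0.1276 0.1051] z [-0.07  -0.998 -0.001] y [ 0.001  0.001 -1.   ] F [-0.29  0.05  0.05] M [ 0.044  0.034 -0.056] gap 0.0856 q [0.19 0.48 2.   0.   0.66 1.83]
Mtool [-0.042  0.056 -0.037]
[-1.0, 2.0, -21.0, 0.001, -0.001, -0.001]
[-1.0, 2.0, -21.0, 0.001, -0.001, -0.001]
[-1.0, 2.0, -21.0, 0.001, -0.001, -0.001]
[-0.0, 1.0, -21.0, 0.001, -0.001, -0.001]
[-1.0, 2.0, -21.0, 0.001, -0.001, -0.001]
end [0.5236 0.2324 0.0995] ang err 0.002
[0.0, 18.0, -0.0, -0.001, -0.0, 0.0]
[0.0, 18.0, -0.0, -0.001, -0.0, 0.0]
[0.0, 18.0, -0.0, -0.001, -0.0, 0.0]
[0.0, 19.0, -0.0, -0.001, -0.0, 0.0]
end [0.5236 0.2324 0.0265] ang err 0.002
```

View pics/t1.png

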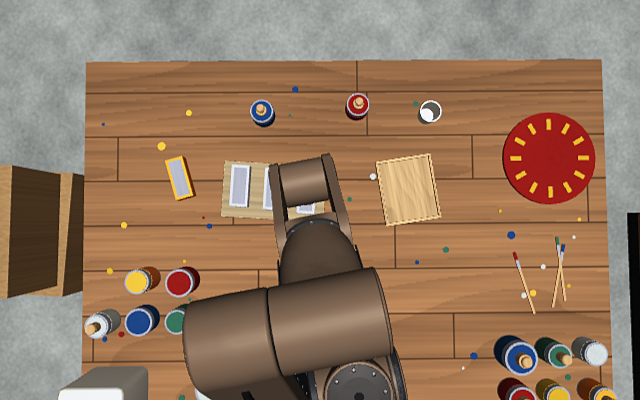

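The gripper hides tin c, but what shows of it around (306,210) is still on the board and the others haven't moved. Next is the middle tin.

Request:
play_rows(commands=[{"tx": -1, "ty": 1, "tz": -21, "ax": 0, "ay": 0, "az": 0, "hand": 1}, {"tx": -1, "ty": 1, "tz": -21, "ax": 0, "ay": 0, "az": 0, "hand": 1}, {"tx": -1, "ty": 1, "tz": -21, "ax": 0, "ay": 0, "az": 0, "hand": 1}, {"tx": 0, "ty": 1, "tz": -21, "ax": 0, "ay": 0, "az": 0, "hand": 1}, {"tx": -1, "ty": 1, "tz": -21, "ax": 0, "ay": 0, "az": 0, "hand": 1}, {"tx": 0, "ty": 0, "tz": 0, "ax": 0, "ay": 0, "az": 0, "hand": 1}])

```text
t: 13.4
tool_pos: [0.5224, 0.2342, 0.0989]
ee_rot: [-0.076, -2.189, 2.185]
force: [0.6, 0.0, -0.2]
finger_gap: 0.0853
```

```bash
python3 - <<'E'
from h import *
st()
p,R=plan([.5235,.2326,.027],down(np.radians(176.3)),5)
E
```

```text
t 13.4 p [0.5224 0.2342 0.0989] z [-0.068 -0.998 -0.002] y [ 0.001  0.002 -1.   ] F [ 0.56  0.02 -0.18] M [0.008 0.015 0.019] gap 0.0853 q [0.37 0.54 1.89 0.   0.71 2.01]
Mtool [-0.007 -0.019 -0.015]
[-0.0, 14.0, 0.0, 0.0, -0.001, -0.0]
[-0.0, 14.0, 0.0, 0.0, -0.001, -0.0]
[-0.0, 15.0, 1.0, 0.0, -0.001, -0.0]
[-1.0, 14.0, 0.0, 0.0, -0.001, -0.0]
[-0.0, 15.0, 1.0, 0.0, -0.001, -0.0]
end [0.5233 0.2322 0.0269] ang err 0.003
```

Request:
play_rows(commands=[{"tx": 0, "ty": 14, "tz": 0, "ax": 0, "ay": 0, "az": 0, "hand": 1}, {"tx": -1, "ty": 14, "tz": 1, "ax": 0, "ay": 0, "az": 0, "hand": 1}, {"tx": 0, "ty": 14, "tz": 1, "ax": 0, "ay": 0, "az": 0, "hand": 1}, {"tx": 0, "ty": 14, "tz": 0, "ax": 0, "ay": 0, "az": 0, "hand": 1}, {"tx": 0, "ty": 15, "tz": 0, "ax": 0, "ay": 0, "az": 0, "hand": 1}, {"tx": 0, "ty": 0, "tz": 0, "ax": 0, "ay": 0, "az": 0, "hand": 0.4}, {"tx": 0, "ty": 0, "tz": 0, "ax": 0, "ay": 0, "az": 0, "hand": 0.4}, {"tx": 0, "ty": 0, "tz": 0, "ax": 0, "ay": 0, "az": 0, "hand": 0.4}, {"tx": 0, "ty": 0, "tz": 0, "ax": 0, "ay": 0, "az": 0, "hand": 0.4}, {"tx": 0, "ty": 0, "tz": 0, "ax": 0, "ay": 0, "az": 0, "hand": 0.4}], squeeze=70)

```text
t: 14.4
tool_pos: [0.523, 0.2302, 0.0284]
ee_rot: [-0.077, -2.188, 2.185]
force: [1.1, 0.5, -3.8]
finger_gap: 0.0545
```

```bash
python3 -c "
from h import *
st()"
```

```text
t 14.4 p [0.523  0.2302 0.0284] z [-0.07  -0.998 -0.002] y [ 0.001  0.002 -1.   ] F [ 1.09  0.45 -3.77] M [ 0.021 -0.009  0.091] gap 0.0545 q [0.36 0.65 1.93 0.   0.56 2.  ]
Mtool [-0.021 -0.091  0.008]
```

Request:
play_rows(commands=[{"tx": 0, "ty": -10, "tz": 0, "ax": 0, "ay": 0, "az": 0, "hand": 0.4}, {"tx": 0, "ty": -25, "tz": 0, "ax": 0, "ay": 0, "az": 0, "hand": 0.4}, {"tx": 0, "ty": -25, "tz": 0, "ax": 0, "ay": 0, "az": 0, "hand": 0.4}, {"tx": 0, "ty": -5, "tz": 0, "ax": 0, "ay": 0, "az": -0.1, "hand": 0.4}, {"tx": 0, "ty": 0, "tz": 0, "ax": 0, "ay": 0, "az": -0.1, "hand": 0.4}, {"tx": 0, "ty": 0, "tz": 0, "ax": 0, "ay": 0, "az": -0.05, "hand": 0.4}, {"tx": 0, "ty": 0, "tz": 0, "ax": 0, "ay": 0, "az": 0, "hand": 0.4}, {"tx": 0, "ty": 0, "tz": 0, "ax": 0, "ay": 0, "az": 0, "hand": 0.4}, {"tx": 0, "ty": 0, "tz": 0, "ax": 0, "ay": 0, "az": 0, "hand": 0.4}, {"tx": 0, "ty": 0, "tz": 0, "ax": 0, "ay": 0, "az": 0, "hand": 0.4}, {"tx": 0, "ty": 0, "tz": 0, "ax": 0, "ay": 0, "az": 0, "hand": 0.4}, {"tx": 0, "ty": 0, "tz": 0, "ax": 0, "ay": 0, "az": 0, "hand": 0.4}])

```text
t: 15.6
tool_pos: [0.5227, 0.2301, 0.0932]
ee_rot: [0.186, -2.069, 2.048]
force: [0.2, 0.1, -3.4]
finger_gap: 0.0548
```

```bash
python3 -c "
from h import *
meas(6)"
```

```text
t 15.9 tilt -0.249 Mz 0.183 +- 0.026 Mt [-0.009  0.016  0.183] F [-0.29 -0.3  -3.58] [0.54 0.78 0.48] p [0.5228 0.23   0.093 ] gap 0.0552
```

Request:
play_rows(commands=[{"tx": 0, "ty": 0, "tz": 0, "ax": 0, "ay": 0, "az": 0.12, "hand": 0.4}, {"tx": 0, "ty": 0, "tz": 0, "ax": 0, "ay": 0, "az": 0.12, "hand": 0.4}, {"tx": 0, "ty": 0, "tz": 0, "ax": 0, "ay": 0, "az": 0.12, "hand": 0.4}, {"tx": 0, "ty": 0, "tz": 0, "ax": 0, "ay": 0, "az": 0.12, "hand": 0.4}, {"tx": 0, "ty": 0, "tz": 0, "ax": 0, "ay": 0, "az": 0.02, "hand": 0.4}, {"tx": 0, "ty": 0, "tz": 0, "ax": 0, "ay": 0, "az": 0, "hand": 0.4}, {"tx": 0, "ty": 0, "tz": 0, "ax": 0, "ay": 0, "az": 0, "hand": 0.4}, {"tx": 0, "ty": 0, "tz": 0, "ax": 0, "ay": 0, "az": 0, "hand": 0.4}, {"tx": 0, "ty": 0, "tz": 0, "ax": 0, "ay": 0, "az": 0, "hand": 0.4}, {"tx": 0, "ty": 0, "tz": 0, "ax": 0, "ay": 0, "az": 0, "hand": 0.4}, {"tx": 0, "ty": 0, "tz": 0, "ax": 0, "ay": 0, "az": 0, "hand": 0.4}])

```text
t: 17.0
tool_pos: [0.5233, 0.2294, 0.0928]
ee_rot: [0.337, 2.112, -2.13]
force: [-1.2, -0.5, -3.7]
finger_gap: 0.0548
```

```bash
python3 -c "
from h import *
meas(6)"
```

```text
t 17.3 tilt 0.245 Mz -0.182 +- 0.035 Mt [-0.    -0.009 -0.182] F [ 0.04 -0.1  -3.45] [0.48 0.43 0.27] p [0.5231 0.2296 0.0929] gap 0.0551
```

```bash
python3 - <<'E'
from h import *
p,R=plan([.523,.2305,.06],down(np.radians(176)),3)
p,R=plan([.523,.2305,.0278],down(np.radians(176)),3,p,R)
E
```

```text
[3.0, 11.0, -0.0, 0.0, -0.0, -0.082]
[2.0, 11.0, -0.0, 0.0, -0.0, -0.082]
[1.0, 10.0, -1.0, 0.0, -0.0, -0.082]
end [0.5225 0.2306 0.0603] ang err 0.001
[-0.0, 11.0, 0.0, 0.0, -0.0, 0.0]
[-0.0, 11.0, 0.0, 0.0, -0.0, 0.0]
[-0.0, 11.0, 0.0, 0.0, -0.0, 0.0]
end [0.5225 0.2306 0.0273] ang err 0.001
```

Request:
play_rows(commands=[{"tx": 3, "ty": 11, "tz": 0, "ax": 0, "ay": 0, "az": -0.082, "hand": 0.4}, {"tx": 2, "ty": 11, "tz": 0, "ax": 0, "ay": 0, "az": -0.082, "hand": 0.4}, {"tx": 1, "ty": 10, "tz": -1, "ax": 0, "ay": 0, "az": -0.082, "hand": 0.4}, {"tx": 0, "ty": 11, "tz": 0, "ax": 0, "ay": 0, "az": 0, "hand": 0.4}, {"tx": 0, "ty": 11, "tz": 0, "ax": 0, "ay": 0, "az": 0, "hand": 0.4}, {"tx": 0, "ty": 10, "tz": 0, "ax": 0, "ay": 0, "az": 0, "hand": 0.4}, {"tx": 0, "ty": 0, "tz": 0, "ax": 0, "ay": 0, "az": 0, "hand": 0.4}])

```text
t: 18.0
tool_pos: [0.5215, 0.2304, 0.0275]
ee_rot: [-0.077, -2.185, 2.187]
force: [-0.1, 0.5, -2.9]
finger_gap: 0.0547
```

```bash
python3 -c "
from h import *
st()"
```

```text
t 18.0 p [0.5215 0.2304 0.0275] z [-0.07  -0.998  0.001] y [ 0.    -0.001 -1.   ] F [-0.1   0.49 -2.91] M [ 0.003 -0.083 -0.003] gap 0.0547 q [ 0.36  0.65  1.93 -0.    0.56  2.  ]
Mtool [-0.009  0.003  0.083]
```

Request:
play_rows(commands=[{"tx": 0, "ty": 1, "tz": 0, "ax": 0, "ay": 0, "az": 0, "hand": 0.4}, {"tx": 0, "ty": 0, "tz": 0, "ax": 0, "ay": 0, "az": 0, "hand": 1}, {"tx": 0, "ty": 0, "tz": 0, "ax": 0, "ay": 0, "az": 0, "hand": 1}, {"tx": 0, "ty": 0, "tz": 0, "ax": 0, "ay": 0, "az": 0, "hand": 1}, {"tx": 0, "ty": 0, "tz": 0, "ax": 0, "ay": 0, "az": 0, "hand": 1}, {"tx": 0, "ty": -25, "tz": 0, "ax": 0, "ay": 0, "az": 0, "hand": 1}, {"tx": 0, "ty": -30, "tz": 0, "ax": 0, "ay": 0, "az": 0, "hand": 1}, {"tx": 0, "ty": -17, "tz": 0, "ax": 0, "ay": 0, "az": 0, "hand": 1}])

```text
t: 18.8
tool_pos: [0.5232, 0.2308, 0.1012]
ee_rot: [-0.079, -2.187, 2.185]
force: [0.4, 0.4, -0.2]
finger_gap: 0.0852
```

```bash
python3 - <<'E'
from h import *
st()
p,R=plan([.5338,.3375,.1],down(np.radians(175.8)),5)
E
```

```text
t 18.8 p [0.5232 0.2308 0.1012] z [-0.071 -0.998 -0.001] y [ 0.001  0.001 -1.   ] F [ 0.43  0.36 -0.19] M [ 0.02   0.036 -0.001] gap 0.0852 q [0.36 0.54 1.89 0.   0.71 2.  ]
Mtool [-0.017  0.001 -0.038]
[-1.0, 0.0, -21.0, 0.0, 0.001, -0.0]
[-1.0, 0.0, -22.0, 0.0, 0.001, -0.0]
[-0.0, 0.0, -21.0, 0.0, 0.001, -0.0]
[-0.0, 1.0, -22.0, 0.0, 0.001, -0.0]
[-1.0, 0.0, -21.0, 0.0, 0.001, -0.0]
end [0.5339 0.3373 0.1002] ang err 0.003
```

Request:
play_rows(commands=[{"tx": -1, "ty": 0, "tz": -21, "ax": 0, "ay": 0, "az": 0, "hand": 1}, {"tx": -1, "ty": 0, "tz": -22, "ax": 0, "ay": 0, "az": 0, "hand": 1}, {"tx": 0, "ty": 0, "tz": -21, "ax": 0, "ay": 0, "az": 0, "hand": 1}, {"tx": 0, "ty": 1, "tz": -22, "ax": 0, "ay": 0, "az": 0, "hand": 1}, {"tx": -1, "ty": 0, "tz": -21, "ax": 0, "ay": 0, "az": 0, "hand": 1}, {"tx": 0, "ty": 0, "tz": 0, "ax": 0, "ay": 0, "az": 0, "hand": 1}])

```text
t: 19.4
tool_pos: [0.5335, 0.3394, 0.0984]
ee_rot: [-0.077, -2.188, 2.185]
force: [1.1, -0.2, -0.2]
finger_gap: 0.0851
```

```bash
python3 - <<'E'
from h import *
st()
p,R=plan([.5338,.3375,.028],down(np.radians(175.8)),5)
E
```

```text
t 19.4 p [0.5335 0.3394 0.0984] z [-0.069 -0.998 -0.001] y [ 0.001  0.001 -1.   ] F [ 1.14 -0.17 -0.16] M [-0.024  0.011 -0.009] gap 0.0851 q [0.52 0.61 1.75 0.   0.78 2.16]
Mtool [ 0.025  0.009 -0.009]
[-0.0, 14.0, 0.0, 0.0, 0.001, -0.0]
[-0.0, 14.0, 0.0, 0.0, 0.001, -0.0]
[-0.0, 14.0, 1.0, 0.0, 0.001, -0.0]
[-0.0, 14.0, 0.0, 0.0, 0.001, -0.0]
[-0.0, 14.0, 1.0, 0.0, 0.001, -0.0]
end [0.5334 0.3375 0.0284] ang err 0.002
```

Request:
play_rows(commands=[{"tx": 0, "ty": 14, "tz": 0, "ax": 0, "ay": 0, "az": 0, "hand": 1}, {"tx": 0, "ty": 14, "tz": 1, "ax": 0, "ay": 0, "az": 0, "hand": 1}, {"tx": 0, "ty": 14, "tz": 1, "ax": 0, "ay": 0, "az": 0, "hand": 1}, {"tx": 0, "ty": 14, "tz": 0, "ax": 0, "ay": 0, "az": 0, "hand": 1}, {"tx": 0, "ty": 14, "tz": 0, "ax": 0, "ay": 0, "az": 0, "hand": 1}, {"tx": 0, "ty": 0, "tz": 0, "ax": 0, "ay": 0, "az": 0, "hand": 0.4}, {"tx": 0, "ty": 0, "tz": 0, "ax": 0, "ay": 0, "az": 0, "hand": 0.4}, {"tx": 0, "ty": 0, "tz": 0, "ax": 0, "ay": 0, "az": 0, "hand": 0.4}, {"tx": 0, "ty": 0, "tz": 0, "ax": 0, "ay": 0, "az": 0, "hand": 0.4}, {"tx": 0, "ty": 0, "tz": 0, "ax": 0, "ay": 0, "az": 0, "hand": 0.4}], squeeze=70)

```text
t: 20.4
tool_pos: [0.533, 0.3352, 0.0287]
ee_rot: [-0.077, -2.186, 2.185]
force: [-0.3, 0.2, 0.7]
finger_gap: 0.0548
```

```bash
python3 -c "
from h import *
st()"
```

```text
t 20.4 p [0.533  0.3352 0.0287] z [-0.07  -0.998 -0.   ] y [ 0.  0. -1.] F [-0.26  0.23  0.7 ] M [ 0.079 -0.038 -0.038] gap 0.0548 q [0.51 0.7  1.79 0.   0.65 2.15]
Mtool [-0.082  0.038  0.032]
```

Request:
play_rows(commands=[{"tx": 0, "ty": -10, "tz": 0, "ax": 0, "ay": 0, "az": 0, "hand": 0.4}, {"tx": 0, "ty": -25, "tz": 0, "ax": 0, "ay": 0, "az": 0, "hand": 0.4}, {"tx": 0, "ty": -25, "tz": 0, "ax": 0, "ay": 0, "az": 0, "hand": 0.4}, {"tx": 0, "ty": -5, "tz": 0, "ax": 0, "ay": 0, "az": -0.1, "hand": 0.4}, {"tx": 0, "ty": 0, "tz": 0, "ax": 0, "ay": 0, "az": -0.1, "hand": 0.4}, {"tx": 0, "ty": 0, "tz": 0, "ax": 0, "ay": 0, "az": -0.05, "hand": 0.4}, {"tx": 0, "ty": 0, "tz": 0, "ax": 0, "ay": 0, "az": 0, "hand": 0.4}, {"tx": 0, "ty": 0, "tz": 0, "ax": 0, "ay": 0, "az": 0, "hand": 0.4}, {"tx": 0, "ty": 0, "tz": 0, "ax": 0, "ay": 0, "az": 0, "hand": 0.4}, {"tx": 0, "ty": 0, "tz": 0, "ax": 0, "ay": 0, "az": 0, "hand": 0.4}, {"tx": 0, "ty": 0, "tz": 0, "ax": 0, "ay": 0, "az": 0, "hand": 0.4}, {"tx": 0, "ty": 0, "tz": 0, "ax": 0, "ay": 0, "az": 0, "hand": 0.4}])

```text
t: 21.6
tool_pos: [0.5327, 0.3353, 0.0935]
ee_rot: [0.186, -2.067, 2.048]
force: [0.2, -0.2, -2.3]
finger_gap: 0.0546
```

```bash
python3 -c "
from h import *
meas(8)"
```

```text
t 22.0 tilt -0.25 Mz 0.253 +- 0.026 Mt [-0.008  0.001  0.253] F [ 0.14 -0.33 -3.26] [0.44 0.7  0.55] p [0.533  0.3351 0.0933] gap 0.0549
```

Request:
play_rows(commands=[{"tx": 0, "ty": 0, "tz": 0, "ax": 0, "ay": 0, "az": 0.12, "hand": 0.4}, {"tx": 0, "ty": 0, "tz": 0, "ax": 0, "ay": 0, "az": 0.12, "hand": 0.4}, {"tx": 0, "ty": 0, "tz": 0, "ax": 0, "ay": 0, "az": 0.12, "hand": 0.4}, {"tx": 0, "ty": 0, "tz": 0, "ax": 0, "ay": 0, "az": 0.12, "hand": 0.4}, {"tx": 0, "ty": 0, "tz": 0, "ax": 0, "ay": 0, "az": 0.02, "hand": 0.4}, {"tx": 0, "ty": 0, "tz": 0, "ax": 0, "ay": 0, "az": 0, "hand": 0.4}, {"tx": 0, "ty": 0, "tz": 0, "ax": 0, "ay": 0, "az": 0, "hand": 0.4}, {"tx": 0, "ty": 0, "tz": 0, "ax": 0, "ay": 0, "az": 0, "hand": 0.4}, {"tx": 0, "ty": 0, "tz": 0, "ax": 0, "ay": 0, "az": 0, "hand": 0.4}, {"tx": 0, "ty": 0, "tz": 0, "ax": 0, "ay": 0, "az": 0, "hand": 0.4}, {"tx": 0, "ty": 0, "tz": 0, "ax": 0, "ay": 0, "az": 0, "hand": 0.4}])

```text
t: 23.1
tool_pos: [0.5332, 0.3349, 0.0932]
ee_rot: [0.341, 2.109, -2.128]
force: [0.5, 0.4, -2.8]
finger_gap: 0.0547
```

```bash
python3 -c "
from h import *
meas(8)"
```

```text
t 23.5 tilt 0.249 Mz -0.274 +- 0.025 Mt [-0.012 -0.005 -0.274] F [-0.22 -0.05 -3.24] [0.47 0.31 0.32] p [0.5329 0.3351 0.0933] gap 0.0549
```

The slopes are 1.06 and 1.15 N m/rad for tins a and c, and 0.74 for tin b. A ball rolls to the low end, opposite to the pendulum swing, so the ball tin shows the *reduced* moment. The reduction is 0.16 N m, matching 2×0.08, which points to tin b, the middle one. I'll put tin a back and then confirm on b.

```bash
python3 - <<'E'
from h import *
p,R=plan([.533,.336,.06],down(np.radians(176)),3)
p,R=plan([.533,.336,.0275],down(np.radians(176)),3,p,R)
E
```

```text
[3.0, 11.0, -0.0, 0.0, -0.0, -0.083]
[2.0, 11.0, -0.0, 0.0, -0.0, -0.083]
[1.0, 11.0, -1.0, 0.0, -0.0, -0.083]
end [0.5326 0.3362 0.0597] ang err 0.001
[-0.0, 11.0, 0.0, 0.0, -0.0, -0.0]
[-0.0, 11.0, 0.0, 0.0, -0.0, -0.0]
[-0.0, 10.0, 0.0, 0.0, -0.0, -0.0]
end [0.5326 0.3362 0.0277] ang err 0.001
```

Request:
play_rows(commands=[{"tx": 3, "ty": 11, "tz": 0, "ax": 0, "ay": 0, "az": -0.083, "hand": 0.4}, {"tx": 2, "ty": 11, "tz": 0, "ax": 0, "ay": 0, "az": -0.083, "hand": 0.4}, {"tx": 1, "ty": 11, "tz": -1, "ax": 0, "ay": 0, "az": -0.083, "hand": 0.4}, {"tx": 0, "ty": 11, "tz": 0, "ax": 0, "ay": 0, "az": 0, "hand": 0.4}, {"tx": 0, "ty": 11, "tz": 0, "ax": 0, "ay": 0, "az": 0, "hand": 0.4}, {"tx": 0, "ty": 10, "tz": 0, "ax": 0, "ay": 0, "az": 0, "hand": 0.4}, {"tx": 0, "ty": 0, "tz": 0, "ax": 0, "ay": 0, "az": 0, "hand": 0.4}])

```text
t: 24.2
tool_pos: [0.5318, 0.336, 0.0271]
ee_rot: [-0.078, -2.186, 2.187]
force: [0.4, -0.1, -3.0]
finger_gap: 0.0548
```

```bash
python3 -c "
from h import *
st()"
```

```text
t 24.2 p [0.5318 0.336  0.0271] z [-0.07  -0.998  0.001] y [ 0.002 -0.001 -1.   ] F [ 0.39 -0.11 -3.  ] M [ 0.005 -0.061  0.011] gap 0.0548 q [ 0.52  0.7   1.79 -0.    0.65  2.16]
Mtool [-0.009 -0.011  0.06 ]
```

Request:
play_rows(commands=[{"tx": 0, "ty": 1, "tz": 0, "ax": 0, "ay": 0, "az": 0, "hand": 0.4}, {"tx": 0, "ty": 0, "tz": 0, "ax": 0, "ay": 0, "az": 0, "hand": 0.4}])

```text
t: 24.4
tool_pos: [0.5317, 0.3362, 0.0268]
ee_rot: [-0.077, -2.186, 2.187]
force: [-2.3, -1.0, 3.4]
finger_gap: 0.0546
```

```bash
python3 -c "
from h import *
st()"
```

```text
t 24.4 p [0.5317 0.3362 0.0268] z [-0.07  -0.998  0.   ] y [ 0.001 -0.    -1.   ] F [-2.33 -1.    3.37] M [-0.143  0.166  0.016] gap 0.0546 q [ 0.52  0.7   1.79 -0.    0.65  2.16]
Mtool [ 0.154 -0.017 -0.156]
```

Tin a is on the board. I'll release it and go back to tin b.

Request:
play_rows(commands=[{"tx": 0, "ty": 0, "tz": 0, "ax": 0, "ay": 0, "az": 0, "hand": 1}, {"tx": 0, "ty": 0, "tz": 0, "ax": 0, "ay": 0, "az": 0, "hand": 1}, {"tx": 0, "ty": 0, "tz": 0, "ax": 0, "ay": 0, "az": 0, "hand": 1}, {"tx": 0, "ty": 0, "tz": 0, "ax": 0, "ay": 0, "az": 0, "hand": 1}, {"tx": 0, "ty": -25, "tz": 0, "ax": 0, "ay": 0, "az": 0, "hand": 1}, {"tx": 0, "ty": -30, "tz": 0, "ax": 0, "ay": 0, "az": 0, "hand": 1}, {"tx": 0, "ty": -17, "tz": 0, "ax": 0, "ay": 0, "az": 0, "hand": 1}])

```text
t: 25.1
tool_pos: [0.5332, 0.3365, 0.1006]
ee_rot: [-0.079, -2.187, 2.185]
force: [-0.7, 0.9, 0.6]
finger_gap: 0.0851
```

```bash
python3 - <<'E'
from h import *
st()
p,R=plan([.5225,.2306,.1],down(np.radians(176)),5)
E
```

```text
t 25.1 p [0.5332 0.3365 0.1006] z [-0.071 -0.998 -0.001] y [ 0.002  0.001 -1.   ] F [-0.65  0.88  0.64] M [ 0.028 -0.002  0.037] gap 0.0851 q [ 0.51  0.6   1.76 -0.    0.78  2.16]
Mtool [-0.028 -0.037 -0.   ]
[1.0, 0.0, 21.0, 0.0, -0.0, -0.0]
[1.0, 0.0, 21.0, 0.0, -0.0, -0.0]
[0.0, 0.0, 21.0, 0.0, -0.0, -0.0]
[1.0, 0.0, 22.0, 0.0, -0.0, -0.0]
[0.0, 0.0, 21.0, 0.0, -0.0, -0.0]
end [0.5228 0.2309 0.1005] ang err 0.002
```

Request:
play_rows(commands=[{"tx": 1, "ty": 0, "tz": 21, "ax": 0, "ay": 0, "az": 0, "hand": 1}, {"tx": 1, "ty": 0, "tz": 21, "ax": 0, "ay": 0, "az": 0, "hand": 1}, {"tx": 0, "ty": 0, "tz": 21, "ax": 0, "ay": 0, "az": 0, "hand": 1}, {"tx": 1, "ty": 0, "tz": 21, "ax": 0, "ay": 0, "az": 0, "hand": 1}, {"tx": 0, "ty": 0, "tz": 21, "ax": 0, "ay": 0, "az": 0, "hand": 1}, {"tx": 0, "ty": 0, "tz": 0, "ax": 0, "ay": 0, "az": 0, "hand": 1}])

```text
t: 25.7
tool_pos: [0.5217, 0.2295, 0.0986]
ee_rot: [-0.078, -2.184, 2.185]
force: [-0.2, 0.7, -0.9]
finger_gap: 0.0853
```

```bash
python3 - <<'E'
from h import *
st()
p,R=plan([.5225,.2306,.0275],down(np.radians(176)),5)
E
```

```text
t 25.7 p [0.5217 0.2295 0.0986] z [-0.072 -0.997  0.001] y [-0. -0. -1.] F [-0.18  0.66 -0.89] M [0.022 0.005 0.006] gap 0.0853 q [ 0.36  0.54  1.9  -0.    0.71  2.  ]
Mtool [-0.022 -0.006 -0.006]
[-0.0, 14.0, -0.0, -0.0, -0.0, 0.0]
[-0.0, 14.0, -0.0, -0.0, -0.0, 0.0]
[-0.0, 14.0, -0.0, -0.0, -0.0, 0.0]
[-0.0, 15.0, -1.0, -0.0, -0.0, 0.0]
[-1.0, 14.0, -0.0, -0.0, -0.0, 0.0]
end [0.5227 0.2304 0.0276] ang err 0.003
```

Request:
play_rows(commands=[{"tx": 0, "ty": 14, "tz": 0, "ax": 0, "ay": 0, "az": 0, "hand": 1}, {"tx": 0, "ty": 14, "tz": 0, "ax": 0, "ay": 0, "az": 0, "hand": 1}, {"tx": 0, "ty": 14, "tz": 0, "ax": 0, "ay": 0, "az": 0, "hand": 1}, {"tx": -1, "ty": 14, "tz": -1, "ax": 0, "ay": 0, "az": 0, "hand": 1}, {"tx": 0, "ty": 14, "tz": 0, "ax": 0, "ay": 0, "az": 0, "hand": 1}, {"tx": 0, "ty": 0, "tz": 0, "ax": 0, "ay": 0, "az": 0, "hand": 0.4}, {"tx": 0, "ty": 0, "tz": 0, "ax": 0, "ay": 0, "az": 0, "hand": 0.4}, {"tx": 0, "ty": 0, "tz": 0, "ax": 0, "ay": 0, "az": 0, "hand": 0.4}, {"tx": 0, "ty": 0, "tz": 0, "ax": 0, "ay": 0, "az": 0, "hand": 0.4}, {"tx": 0, "ty": 0, "tz": 0, "ax": 0, "ay": 0, "az": 0, "hand": 0.4}], squeeze=70)

```text
t: 26.7
tool_pos: [0.5235, 0.2326, 0.0291]
ee_rot: [-0.078, -2.186, 2.185]
force: [0.4, 0.4, -4.0]
finger_gap: 0.0547
```

Request:
play_rows(commands=[{"tx": 0, "ty": -10, "tz": 0, "ax": 0, "ay": 0, "az": 0, "hand": 0.4}, {"tx": 0, "ty": -25, "tz": 0, "ax": 0, "ay": 0, "az": 0, "hand": 0.4}, {"tx": 0, "ty": -30, "tz": 0, "ax": 0, "ay": 0, "az": -0.1, "hand": 0.4}, {"tx": 0, "ty": 0, "tz": 0, "ax": 0, "ay": 0, "az": -0.1, "hand": 0.4}, {"tx": 0, "ty": 0, "tz": 0, "ax": 0, "ay": 0, "az": 0, "hand": 0.4}, {"tx": 0, "ty": 0, "tz": 0, "ax": 0, "ay": 0, "az": 0, "hand": 0.4}, {"tx": 0, "ty": 0, "tz": 0, "ax": 0, "ay": 0, "az": 0, "hand": 0.4}, {"tx": 0, "ty": 0, "tz": 0, "ax": 0, "ay": 0, "az": 0.1, "hand": 0.4}, {"tx": 0, "ty": 0, "tz": 0, "ax": 0, "ay": 0, "az": 0.02, "hand": 0.4}, {"tx": 0, "ty": 0, "tz": 0, "ax": 0, "ay": 0, "az": 0, "hand": 0.4}, {"tx": 0, "ty": 0, "tz": 0, "ax": 0, "ay": 0, "az": 0, "hand": 0.4}, {"tx": 0, "ty": 0, "tz": 0, "ax": 0, "ay": 0, "az": 0, "hand": 0.4}])

```text
t: 27.9
tool_pos: [0.5236, 0.2326, 0.0936]
ee_rot: [0.01, -2.149, 2.143]
force: [0.7, 0.3, -4.5]
finger_gap: 0.0546
```

```bash
python3 -c "
from h import *
meas(8)"
```

```text
t 28.3 tilt -0.08 Mz 0.025 +- 0.019 Mt [ 0.023 -0.014  0.025] F [-0.22 -0.15 -3.73] [0.43 0.42 0.44] p [0.5233 0.2324 0.0936] gap 0.0547
```

Request:
play_rows(commands=[{"tx": 0, "ty": 0, "tz": 0, "ax": 0, "ay": 0, "az": 0.1, "hand": 0.4}, {"tx": 0, "ty": 0, "tz": 0, "ax": 0, "ay": 0, "az": 0.1, "hand": 0.4}, {"tx": 0, "ty": 0, "tz": 0, "ax": 0, "ay": 0, "az": 0.08, "hand": 0.4}, {"tx": 0, "ty": 0, "tz": 0, "ax": 0, "ay": 0, "az": 0, "hand": 0.4}, {"tx": 0, "ty": 0, "tz": 0, "ax": 0, "ay": 0, "az": 0, "hand": 0.4}, {"tx": 0, "ty": 0, "tz": 0, "ax": 0, "ay": 0, "az": 0, "hand": 0.4}, {"tx": 0, "ty": 0, "tz": 0, "ax": 0, "ay": 0, "az": -0.1, "hand": 0.4}, {"tx": 0, "ty": 0, "tz": 0, "ax": 0, "ay": 0, "az": -0.02, "hand": 0.4}, {"tx": 0, "ty": 0, "tz": 0, "ax": 0, "ay": 0, "az": 0, "hand": 0.4}, {"tx": 0, "ty": 0, "tz": 0, "ax": 0, "ay": 0, "az": 0, "hand": 0.4}, {"tx": 0, "ty": 0, "tz": 0, "ax": 0, "ay": 0, "az": 0, "hand": 0.4}])

```text
t: 29.4
tool_pos: [0.5227, 0.2322, 0.0934]
ee_rot: [0.168, 2.209, -2.217]
force: [0.2, 0.4, -3.7]
finger_gap: 0.0554
```

```bash
python3 -c "
from h import *
meas(8)"
```

```text
t 29.8 tilt 0.08 Mz 0.018 +- 0.015 Mt [0.016 0.002 0.018] F [ 0.11 -0.25 -3.73] [0.61 0.48 0.53] p [0.5232 0.2326 0.0937] gap 0.0548
```

Confirmed: between −0.08 and +0.08 rad tin b's moment changes by about 0, while a packed tin would change by about −0.18. Tin b has the ball, so it goes to the tray.

```bash
python3 - <<'E'
from h import *
p,R=plan([.523,.2326,.14],down(np.radians(176)),3)
p,R=plan([.52,-.2,.13],down(np.radians(187.5)),12,p,R)
E
```

```text
[-1.0, -15.0, -0.0, 0.0, -0.0, -0.027]
[-1.0, -16.0, -0.0, 0.0, -0.0, -0.027]
[-0.0, -15.0, -0.0, 0.0, -0.0, -0.027]
end [0.5227 0.2326 0.1398] ang err 0.001
[-2.0, 1.0, 36.0, 0.0, -0.017, 0.0]
[-2.0, 1.0, 36.0, 0.0, -0.017, 0.0]
[-1.0, 1.0, 36.0, 0.0, -0.017, 0.0]
[-0.0, 1.0, 36.0, 0.0, -0.017, 0.0]
[0.0, 1.0, 36.0, 0.0, -0.017, 0.0]
[1.0, 1.0, 36.0, 0.0, -0.017, 0.0]
[1.0, 1.0, 36.0, 0.0, -0.017, 0.0]
[2.0, 1.0, 36.0, 0.0, -0.017, 0.0]
[2.0, 0.0, 36.0, 0.0, -0.017, 0.0]
[3.0, 1.0, 36.0, 0.0, -0.017, 0.0]
[4.0, 0.0, 36.0, 0.0, -0.017, 0.0]
[5.0, 1.0, 36.0, 0.0, -0.017, 0.0]
end [ 0.5197 -0.2003  0.1297] ang err 0.003
```

Request:
play_rows(commands=[{"tx": -1, "ty": -15, "tz": 0, "ax": 0, "ay": 0, "az": -0.027, "hand": 0.4}, {"tx": -1, "ty": -16, "tz": 0, "ax": 0, "ay": 0, "az": -0.027, "hand": 0.4}, {"tx": 0, "ty": -15, "tz": 0, "ax": 0, "ay": 0, "az": -0.027, "hand": 0.4}])

```text
t: 30.1
tool_pos: [0.5227, 0.2326, 0.1404]
ee_rot: [-0.075, -2.185, 2.184]
force: [0.5, -0.1, -3.9]
finger_gap: 0.0554
```

Request:
play_rows(commands=[{"tx": -2, "ty": 0, "tz": 36, "ax": 0, "ay": -0.017, "az": 0, "hand": 0.4}, {"tx": -2, "ty": 0, "tz": 36, "ax": 0, "ay": -0.017, "az": 0, "hand": 0.4}, {"tx": -1, "ty": 0, "tz": 36, "ax": 0, "ay": -0.017, "az": 0, "hand": 0.4}, {"tx": 0, "ty": 0, "tz": 36, "ax": 0, "ay": -0.017, "az": 0, "hand": 0.4}, {"tx": 0, "ty": 0, "tz": 36, "ax": 0, "ay": -0.017, "az": 0, "hand": 0.4}, {"tx": 1, "ty": 0, "tz": 36, "ax": 0, "ay": -0.017, "az": 0, "hand": 0.4}, {"tx": 1, "ty": 0, "tz": 36, "ax": 0, "ay": -0.017, "az": 0, "hand": 0.4}, {"tx": 2, "ty": 0, "tz": 36, "ax": 0, "ay": -0.017, "az": 0, "hand": 0.4}, {"tx": 2, "ty": 0, "tz": 36, "ax": 0, "ay": -0.017, "az": 0, "hand": 0.4}, {"tx": 3, "ty": 0, "tz": 36, "ax": 0, "ay": -0.017, "az": 0, "hand": 0.4}, {"tx": 4, "ty": 0, "tz": 36, "ax": 0, "ay": -0.017, "az": 0, "hand": 0.4}, {"tx": 5, "ty": 0, "tz": 36, "ax": 0, "ay": -0.017, "az": 0, "hand": 0.4}])

```text
t: 31.3
tool_pos: [0.5195, -0.2019, 0.1397]
ee_rot: [-0.145, 2.152, -2.152]
force: [0.4, -0.5, -3.0]
finger_gap: 0.0549
```

```bash
python3 - <<'E'
from h import *
st()
cv2.imwrite("pics/s2.png",ctrl.snapshot("scene"))
p,R=plan([.52,-.2,.06],down(np.radians(187.5)),5)
p,R=plan([.52,-.2,.026],down(np.radians(187.5)),4,p,R)
E
```

```text
t 31.3 p [ 0.5195 -0.2019  0.1397] z [ 0.134 -0.991 -0.   ] y [-0.  0. -1.] F [ 0.42 -0.46 -3.01] M [-0.03  -0.135 -0.001] gap 0.0549 q [-0.42  0.46  1.9  -0.    0.78  1.01]
Mtool [0.047 0.001 0.13 ]
[-0.0, 16.0, -1.0, -0.0, 0.001, -0.0]
[-0.0, 16.0, -1.0, -0.0, 0.001, -0.0]
[-0.0, 16.0, -2.0, -0.0, 0.001, -0.0]
[-0.0, 16.0, -1.0, -0.0, 0.001, -0.0]
[-1.0, 16.0, -2.0, -0.0, 0.001, -0.0]
end [ 0.5203 -0.1998  0.0599] ang err 0.003
[0.0, 8.0, 0.0, -0.001, -0.0, -0.0]
[0.0, 9.0, 0.0, -0.001, -0.0, -0.0]
[0.0, 8.0, 0.0, -0.001, -0.0, -0.0]
[0.0, 9.0, 0.0, -0.001, -0.0, -0.0]
end [ 0.5204 -0.1998  0.0259] ang err 0.002
```

View pics/s2.png

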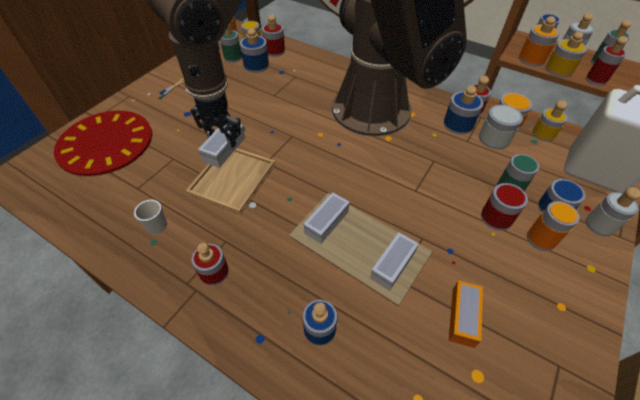

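The tin hangs over the tray at (220,148). The other two stand on the board at (327,218) and (396,260), and the pots are where they were. I'll lower it now.

Request:
play_rows(commands=[{"tx": 0, "ty": 16, "tz": -1, "ax": 0, "ay": 0, "az": 0, "hand": 0.4}, {"tx": 0, "ty": 16, "tz": 0, "ax": 0, "ay": 0, "az": 0, "hand": 0.4}, {"tx": 0, "ty": 16, "tz": -1, "ax": 0, "ay": 0, "az": 0, "hand": 0.4}, {"tx": 0, "ty": 16, "tz": 0, "ax": 0, "ay": 0, "az": 0, "hand": 0.4}, {"tx": 0, "ty": 16, "tz": 0, "ax": 0, "ay": 0, "az": 0, "hand": 0.4}, {"tx": 0, "ty": 9, "tz": 0, "ax": 0, "ay": 0, "az": 0, "hand": 0.4}, {"tx": 0, "ty": 9, "tz": 0, "ax": 0, "ay": 0, "az": 0, "hand": 0.4}, {"tx": 0, "ty": 8, "tz": 0, "ax": 0, "ay": 0, "az": 0, "hand": 0.4}, {"tx": 0, "ty": 7, "tz": 0, "ax": 0, "ay": 0, "az": 0, "hand": 0.4}, {"tx": 0, "ty": 0, "tz": 0, "ax": 0, "ay": 0, "az": 0, "hand": 0.4}])

```text
t: 32.35
tool_pos: [0.5191, -0.1982, 0.026]
ee_rot: [-0.145, 2.154, -2.152]
force: [-0.2, 0.6, -2.9]
finger_gap: 0.0551
```

```bash
python3 -c "
from h import *
st()"
```

```text
t 32.35 p [ 0.5191 -0.1982  0.026 ] z [ 0.133 -0.991 -0.001] y [-0.001  0.001 -1.   ] F [-0.2   0.62 -2.85] M [ 0.044 -0.084  0.042] gap 0.0551 q [-0.42  0.64  1.97 -0.    0.54  1.02]
Mtool [-0.032 -0.042  0.089]
```

Request:
play_rows(commands=[{"tx": 0, "ty": 1, "tz": 0, "ax": 0, "ay": 0, "az": 0, "hand": 0.4}, {"tx": 0, "ty": 1, "tz": 0, "ax": 0, "ay": 0, "az": 0, "hand": 0.4}, {"tx": 0, "ty": 0, "tz": 0, "ax": 0, "ay": 0, "az": 0, "hand": 0.4}])

```text
t: 32.65
tool_pos: [0.5196, -0.1985, 0.0249]
ee_rot: [-0.144, 2.152, -2.152]
force: [0.9, 0.0, -4.0]
finger_gap: 0.0545
```

```bash
python3 -c "
from h import *
st()"
```

```text
t 32.65 p [ 0.5196 -0.1985  0.0249] z [ 0.133 -0.991  0.   ] y [-0. -0. -1.] F [ 0.86  0.01 -4.01] M [-0.033 -0.11   0.006] gap 0.0545 q [-0.42  0.64  1.97 -0.    0.53  1.02]
Mtool [ 0.047 -0.006  0.105]
```

Request:
play_rows(commands=[{"tx": 0, "ty": 1, "tz": 0, "ax": 0, "ay": 0, "az": 0, "hand": 0.4}, {"tx": 0, "ty": 0, "tz": 0, "ax": 0, "ay": 0, "az": 0, "hand": 0.4}])

```text
t: 32.85
tool_pos: [0.5197, -0.1985, 0.0248]
ee_rot: [-0.144, 2.152, -2.152]
force: [-4.8, 1.3, 16.6]
finger_gap: 0.0547
```

```bash
python3 -c "
from h import *
st()"
```

```text
t 32.85 p [ 0.5197 -0.1985  0.0248] z [ 0.133 -0.991  0.   ] y [ 0. -0. -1.] F [-4.75  1.27 16.56] M [ 0.407  0.764 -0.036] gap 0.0547 q [-0.42  0.64  1.97 -0.    0.53  1.02]
Mtool [-0.505  0.036 -0.703]
```

The tin is touching the floor. I'll release it, rise, and move the arm back for a clear view.

Request:
play_rows(commands=[{"tx": 0, "ty": -1, "tz": 0, "ax": 0, "ay": 0, "az": 0, "hand": 0.4}, {"tx": 0, "ty": 0, "tz": 0, "ax": 0, "ay": 0, "az": 0, "hand": 1}, {"tx": 0, "ty": 0, "tz": 0, "ax": 0, "ay": 0, "az": 0, "hand": 1}, {"tx": 0, "ty": 0, "tz": 0, "ax": 0, "ay": 0, "az": 0, "hand": 1}, {"tx": 0, "ty": 0, "tz": 0, "ax": 0, "ay": 0, "az": 0, "hand": 1}, {"tx": 0, "ty": -25, "tz": 0, "ax": 0, "ay": 0, "az": 0, "hand": 1}, {"tx": 0, "ty": -30, "tz": 0, "ax": 0, "ay": 0, "az": 0, "hand": 1}, {"tx": 0, "ty": -40, "tz": 0, "ax": 0, "ay": 0, "az": 0, "hand": 1}, {"tx": 0, "ty": -40, "tz": 0, "ax": 0, "ay": 0, "az": 0, "hand": 1}, {"tx": 0, "ty": -30, "tz": 0, "ax": 0, "ay": 0, "az": 0, "hand": 1}])

```text
t: 33.85
tool_pos: [0.5198, -0.1985, 0.1921]
ee_rot: [-0.143, 2.151, -2.153]
force: [0.7, 0.2, -0.0]
finger_gap: 0.0855
```

Request:
play_rows(commands=[{"tx": 25, "ty": 0, "tz": 30, "ax": 0, "ay": 0, "az": 0, "hand": 1}, {"tx": 25, "ty": 0, "tz": 30, "ax": 0, "ay": 0, "az": 0, "hand": 1}, {"tx": 25, "ty": 0, "tz": 30, "ax": 0, "ay": 0, "az": 0, "hand": 1}, {"tx": 25, "ty": 0, "tz": 30, "ax": 0, "ay": 0, "az": 0, "hand": 1}, {"tx": 25, "ty": 0, "tz": 30, "ax": 0, "ay": 0, "az": 0, "hand": 1}, {"tx": 25, "ty": 0, "tz": 30, "ax": 0, "ay": 0, "az": 0, "hand": 1}, {"tx": 25, "ty": 0, "tz": 30, "ax": 0, "ay": 0, "az": 0, "hand": 1}, {"tx": 25, "ty": 0, "tz": 30, "ax": 0, "ay": 0, "az": 0, "hand": 1}, {"tx": 25, "ty": 0, "tz": 30, "ax": 0, "ay": 0, "az": 0, "hand": 1}, {"tx": 0, "ty": 0, "tz": 0, "ax": 0, "ay": 0, "az": 0, "hand": 1}])

```text
t: 34.85
tool_pos: [0.3301, -0.4996, 0.1896]
ee_rot: [-0.141, 2.153, -2.156]
force: [0.3, -0.2, 0.4]
finger_gap: 0.0853
```

```bash
python3 - <<'E'
from h import *
st()
im=ctrl.snapshot("top");cv2.imwrite("pics/t3.png",im);cv2.imwrite("pics/s3.png",ctrl.snapshot("scene"))
hsv=cv2.cvtColor(im,cv2.COLOR_BGR2HSV)
m=((hsv[...,1]<45)&(hsv[...,2]>110)).astype(np.uint8)
m[:150]=0;m[230:]=0;m[:,:150]=0;m[:,450:]=0
n,l,stt,ce=cv2.connectedComponentsWithStats(m)
for i in range(1,n):
    if stt[i,4]>300: print(ce[i].round(1),stt[i,4],unproj("top",ce[i],.058 if ce[i][0]<350 else .054).round(4))
E
```

```text
t 34.85 p [ 0.3301 -0.4996  0.1896] z [ 0.13  -0.992  0.001] y [-0.001 -0.001 -1.   ] F [ 0.34 -0.2   0.44] M [-0.048 -0.051  0.026] gap 0.0853 q [-1.04  0.45  1.76 -0.    0.93  0.4 ]
Mtool [ 0.054 -0.026  0.044]
[178.2 177.5] 402 [0.5604 0.5283 0.058 ]
[239.7 185.9] 787 [0.5325 0.336  0.058 ]
[409.9 189. ] 764 [ 0.5188 -0.1985  0.054 ]
[306.3 192.4] 784 [0.5103 0.1275 0.058 ]
```

View pics/t3.png

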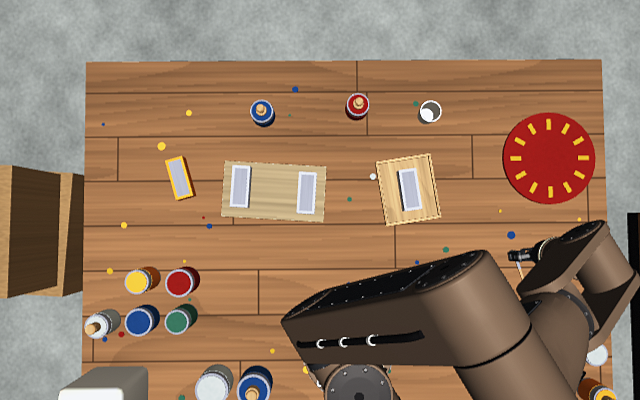

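View pics/s3.png

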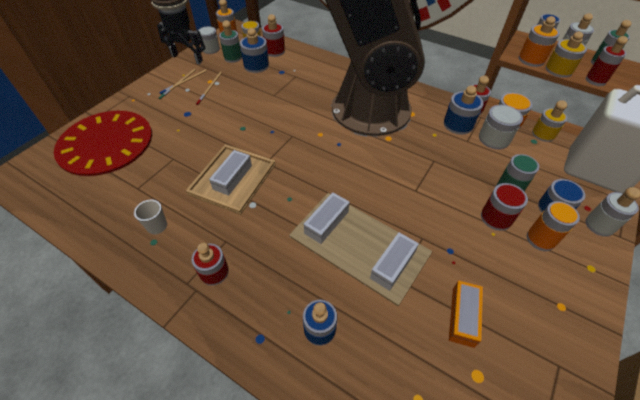

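The tin lies flat in the middle of the tray at (410,189) in the top view. The other two are at (240,186) and (306,192), about 2 mm from where they started. The pots and cup haven't moved and the arm is clear.

```bash
python3 -c "
from h import *
print(ctrl.close_job())"
```

```text
the job is handed in; nothing more can be done
None
```

The middle tin has the loose ball. It now lies flat in the tray, and the job is handed in at about 35 s of the 72 s allowed. `close_job` reports no verdict.

**Finding the ball:** I lifted each tin, rocked it end to end and read the wrist moment.
- **Outer tins (packed):** the moment changed about linearly with tilt, 1.06 and 1.15 N m/rad.
- **Middle tin (ball):** the slope was 0.74 N m/rad. Between −0.08 and +0.08 rad the moment barely changed (0.025 to 0.018 N m), where a packed tin would change by about 0.18. That is the 2 × 0.08 N m shift of a ball rolling to the low end.

My first reading had the sign of the ball's effect wrong, which briefly pointed to the tin nearest the tray. Comparing all three tins and testing the middle one a second time settled it before anything went into the tray.

**Last checks from the pictures:**
- **Rattling tin:** centre about (0.519, −0.199), within about 3 mm of the tray centre, flat on the floor.
- **Other two tins:** upright on the board, about 2 mm from where they started.
- **Pots and cup:** look unmoved in both pictures; I compared them by eye only.
- **Arm:** clear of everything, gripper open.

No final check failed or disagreed. The wrist force I read peaked at about 17 N, as the tin touched the tray floor.

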